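Reload the label printer and click its lid shut

TASK

Take the label roll from the wooden stand and lay it, without dropping it, centred in the V-shaped rest inside the open label printer, its axis across the printer as the rest wants it. Then swing the printer's lid down over it and press the front edge until the lid snaps fully shut and stays shut by itself. Leave the tape roll, the carton and the pen pot where they are.

Things in the scene. Friction and masses are not known exactly. Their poses are not given: they have to be found in the camera images.
- roll_center (a point): Centre of the loose label roll: white paper, 60 mm diameter, 50 mm long, about 140 g, small core 27 mm across, lying in one of the stand's two V places. Its y axis is the roll's axis (level); the flat ends, 25 mm either side along y, can be gripped. The V under it is 36 mm long in y, so 7 mm of roll overhangs at each end.
- stand: Fixed plywood stand, 210 mm long (x), 70 mm wide (y), two V-shaped places at x -55 and +55 mm that hold a roll each, roll axis along y; which roll lies in which place varies. Origin under its centre; base board 12 mm thick; the Vs reach 51 mm high, the label roll's centre lies 62 mm and the tape roll's 77 mm above the bench.
- roll_rest (a point): Where the label roll's centre must come to lie, in the printer, 78 mm above the bench. A white V, 40 mm long in y, carries the roll, axis along y. Axes are the printer's: x from its front (towards the robot) to its back, y across, z up. The open lid leans over this point from behind, so a gripper coming straight down strikes it: come from the front, tilted 25 to 40 degrees, fingers down and to +x.
- printer: Fixed label printer, a grey box open at the top, 185 mm deep (x), 160 mm wide (y); origin under roll_rest on the bench, same axes. Bay inside: x -78 to +75 mm, y -74 to +74 mm, floor 12 mm above the bench. Front wall (x -90 to -78 mm) and side walls are 78 mm high. With the lid open the lower corner of the lid's front wall is at x about -4 mm, 215 mm above the bench; the lid's top 240 mm.
- lid_hinge (a point): Middle of the lid's hinge axis, fixed at the printer's back: 70 mm behind roll_rest along x and 2 mm above it. The hinge axis is the printer's y. Axes as roll_rest.
- lid_edge (a point): Where to press: on the outer (top) face of the black lid, mid-width, 10 mm from its front end. Lid: a tray 168 x 160 x 48 mm. In lid axes (x to the hinge, z out of the top face) it lies at x -148, z +48 mm from the hinge. Open, the top face looks away from the robot: reach over, draw the edge towards the robot and down in an arc about the hinge, then press down. Shut: 128 mm above the bench.
- lid (a joint): Lid angle in rad: 0 fully shut, 1.08 fully open (its stop; it starts within 0.1 of it and springs to it). A light spring swings it open (1 to 2 N at the front edge) unless latched. From about 0.11 rad down a spring catch at the front resists; pressing down on lid_edge, about 10 N at the peak, carries it past the catch (at about 0.05 rad), then it stays at about 0 by itself. Stop at about 15 N.
- tape_center (a point): Centre of the loose tape roll in the stand's other place: larger and narrower than the label roll, 80 mm diameter, 30 mm long, wide core 58 mm across, axis y. Leave it there.
- carton: Closed brown carton, 90 x 120 x 60 mm high, loose, on the bench beyond the work; origin under its centre. Leave it there.
- pen_pot: Dark steel pot, 72 mm diameter, 85 mm high, loose, on the bench beyond the work; origin under its centre. Leave it there.
Things that resemble listed ones, but are neither listed nor needed, are in the scene too. Leave any green or pink look-alike of the part that bears roll_center alone.

How it is judged:
By the outcome, as a careful person would: the job done as asked, in the order asked, and still so for the second after the job is handed in, with the robot touching nothing.
It also fails if it takes over 72 s, if anything falls off the work surface, if the arm or the gripper's body presses on something with over 40 N, if the wrist force passes 120 N, or if a joint passes its speed limit or range.

ROBOT

A 6-joint arm with a two-finger parallel gripper is mounted at the origin on the work surface. World frame = base frame: x ahead of the robot, y to its left, z up, the work surface at z = 0. Lengths are in m, angles in rad, forces in N, time in s.
With the tool pointing down it reaches from about 0.375 to 0.9 m from the base axis. Payload 3.1 kg.
Tool frame: the origin (TCP) lies midway between the tips of the shut fingers; the grasp point (between the pads) lies 19 mm behind it (manip.hold_point_z is the distance from the TCP to the grasp point, in m); x points along the fingers, y is the direction in which the jaws open and shut, and the axes are right-handed (so a half turn about x gives the same grasp; the last joint's range is limited). The gripper opens to 85 mm and grips with 20 to 120 N. Pads are 22 mm wide; open, the fingers measure 114 mm over their backs; the gripper's body (76 mm by 85 mm) begins 54 mm behind the grasp point. The pads swing forward as they close: fully open they stand 13 mm farther back than shut.
Start: joints at [-1.308, 0.527, 1.433, -0, 1.181, -0.178], TCP at [0.267, -0.565, 0.209] pointing down, gripper open.
Joint ranges: [-3.08, 3.08], [-0.75, 2.2], [0.22, 2.44], [-1.43, 4.57], [0, 2.65], [-2.85, 2.85]. Speed limits (rad/s): [2.79, 2.79, 3.14, 3.14, 3.14, 3.14].

INTERFACE

Orientations are given as a unit quaternion [x, y, z, w].
In Python, from station import manip, snapshot gives the robot as it stands.
- The arm moves only by the tool play_rows, never from a script. Its argument "series" is a list of rows, each a list of 4 numbers: the shift along the tool's x, y, z in m, then the turn about the tool's x in degrees. In form: [[tx, ty, tz, spin], ...]. A call has 1 to 20 rows; each row is the pose to reach, as a shift and turn from the pose measured when the call began, along the tool's axes at that moment; what a row does not reach only later rows make up. A row lasts 1/10 s, in which the tool goes at most 50 mm and 8.59 degrees, less where a joint would pass 70% of its speed; a pose out of reach is approached as far as the arm can. A call with a gripper value outside its range is refused whole. "claw" is the opening in per cent of the stroke, from 0 (shut) to 100 (fully open), set as the call begins (left out, the last holds). The fingers move at their own pace and stop on an object; "force" is the grip in N (left out, the last holds). Time passes only in rows, so rows that repeat a pose let the fingers close. It gives the time, the measured TCP pose, the force and the opening at its end, in the units of the state.
- manip.sense(): the state, without advancing time (a new reading comes with each control period).
- snapshot(name): name is "side" or "top" or "wrist"; returns a dict with "image" (384x512x3 uint8, blue, green, red), "depth" (384x512 float32, m along the optical axis (not along the pixel's ray), 0 where there is no reading), "fov_y" (degrees; the focal length in pixels is half the picture's height over the tangent of half this angle, whatever the lens; pixels are square), "cx", "cy" (the principal point, pixels), "R" (3x3) and "t" (3): a world point X has camera coordinates R X + t. Camera axes: x right, y down, z forward; pixel columns grow to the right and rows downward; lengths in m; the calibration is good to about 2 mm. A picture is of the moment at which its call begins.
- manip.sign_off(): hands the job in, once; it reports no verdict.
The state is a dict: "t": time; "q": joint angles; "qd": joint speeds; "tau": joint torques, N m; "tcp_pos": TCP position; "tool_rot": TCP orientation; "force": force on the tool from outside, world axes, zero at the start; "ft_torque": the same for the moment, N m; "finger_gap": opening from 0.0 (shut) to 1.0 (fully open).
Only numpy, scipy, OpenCV 4.12 (cv2) and the standard library are available. Lean on these libraries where they do the work, as an engineer would, in place of code of your own. Each camera call takes 0.05 s, during which the arm holds its last target.

## Working session

There is one attempt and no reset: what is moved stays moved. The work goes in short steps, Python scripts to look and compute and a tool call to move; the robot and the scene stay as the last step left them, time stands still between calls to the robot, and variables do not carry over. Pictures are saved under pics/ and viewed, and the job is handed in when it is done.

Besides the shell and the picture viewer there is one more tool, called after "Request:" as a command line: name --pt "numbers of a row" for each row, then --argument value for the rest. play_rows: Moves the arm, as the interface text tells. Its arguments: {"type":"object","properties":{"series":{"type":"array","items":{"type":"array","items":{"type":"number"}}},"claw":{"type":"number"},"force":{"type":"number"}},"required":["series"]}

```bash
mkdir -p pics; ls; cat > h.py <<'E'
import numpy as np, cv2
from station import manip, snapshot
from scipy.spatial.transform import Rotation as Ro
def pts(s):
    H,W=s["depth"].shape; f=H/2/np.tan(np.radians(s["fov_y"])/2)
    v,u=np.mgrid[:H,:W]; d=s["depth"]
    c=np.stack([(u-s["cx"])/f*d,(v-s["cy"])/f*d,d],-1)
    return (c-np.array(s["t"]))@np.array(s["R"])
E
python3 - <<'E'
from h import *
print(manip.sense())
import pickle
for n in ("side","top","wrist"):
    s=snapshot(n); cv2.imwrite(f"pics/{n}0.png",s["image"]); pickle.dump(s,open(n+"0.pkl","wb"))
    R=np.array(s["R"]);print(n,s["fov_y"],s["cx"],s["cy"],-R.T@np.array(s["t"]),R[2], (s["depth"]>0).mean())
E
```

```text
pics
{'t': 0.0, 'q': array([-1.30849395e+00,  5.28464780e-01,  1.43395412e+00, -1.64598995e-05,
        1.18137163e+00, -1.78490883e-01]), 'qd': array([-0.00094198, -0.00172991, -0.00086705,  0.00151361,  0.00170718,
       -0.00089396]), 'tau': array([-3.82456419e-04, -4.42351985e+01, -1.78028226e+01, -1.35532564e-04,
        8.36666557e-03,  3.28148900e-06]), 'tcp_pos': array([ 0.26648124, -0.56447551,  0.20821804]), 'tool_rot': array([-0.68996361, -0.15536356,  0.69003947, -0.15381125]), 'force': array([-0.46897582, -0.89662662, -1.020547  ]), 'ft_torque': array([ 0.049739  ,  0.00913263, -0.05794949]), 'finger_gap': 1.0010278048088908}
side 57.90421096932166 252.25627333495677 194.37547327671638 [ 0.51298349 -0.63191458  0.46571223] [ 0.15891615  0.85682642 -0.49050397] 0.9958648681640625
top 56.1578001796254 259.01353068773136 190.40461199129982 [ 0.47124584 -0.04756626  0.94894246] [ 0.18017494  0.02347988 -0.9833543 ] 0.9961649576822916
wrist 66.3562816225978 257.52220307753686 188.86362904601054 [ 0.33582467 -0.53167989  0.37256548] [-0.27308794 -0.12731215 -0.95352745] 0.9958292643229166
```

View pics/side0.png

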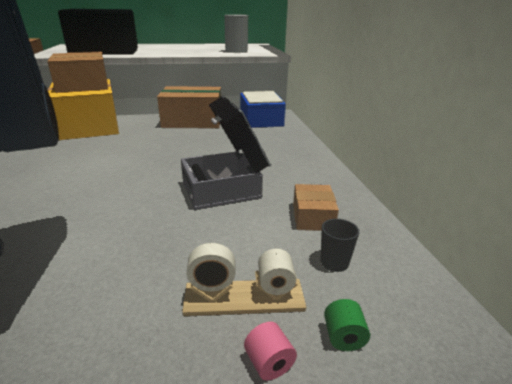

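View pics/top0.png

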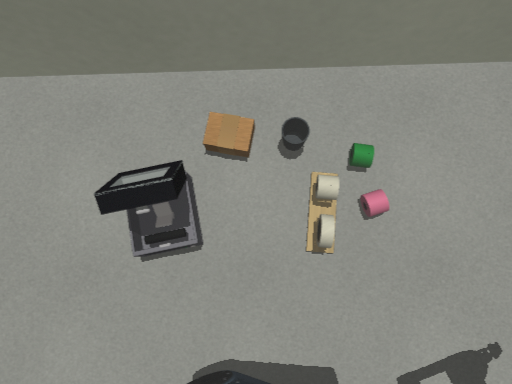

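View pics/wrist0.png

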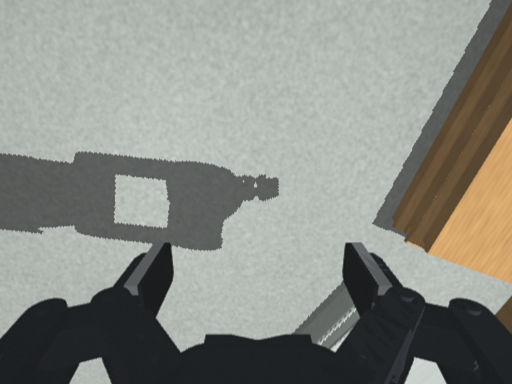

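The label roll (60 mm, small core, longer) fits side (277,272) and top (328,187). The wide-core white ring at side (211,270) and top (327,231) is the tape roll, and the green and pink rolls are look-alikes. I'll confirm this in a crop and measure.

```bash
python3 - <<'E'
from h import *
import pickle
s=pickle.load(open("side0.pkl","rb")); t=pickle.load(open("top0.pkl","rb"))
a=cv2.resize(s["image"][225:325,170:310],None,fx=4,fy=4,interpolation=cv2.INTER_CUBIC)
b=cv2.resize(t["image"][145:265,90:215],None,fx=4,fy=4,interpolation=cv2.INTER_CUBIC)
c=cv2.resize(s["image"][85:215,165:285],None,fx=4,fy=4,interpolation=cv2.INTER_CUBIC)
cv2.imwrite("pics/c1.png",a);cv2.imwrite("pics/c2.png",b);cv2.imwrite("pics/c3.png",c)
for n,d in(("top",t),("side",s)):
    P=pts(d); hsv=cv2.cvtColor(d["image"],cv2.COLOR_BGR2HSV)
    z=P[...,2]
    box=(P[...,0]>.3)&(P[...,0]<.8)&(P[...,1]>-.45)&(P[...,1]<-.1)
    # white rolls
    m=((hsv[...,1]<50)&(hsv[...,2]>110)&(z>.04)&box).astype(np.uint8)
    k,l,st,ce=cv2.connectedComponentsWithStats(m)
    for i in range(1,k):
        if st[i,4]>100:
            q=P[l==i]; print(n,"white",ce[i],st[i,4],q.min(0).round(3),q.max(0).round(3))
            if n=="top":
                top=q[q[:,2]>q[:,2].max()-.012]; r=cv2.minAreaRect((top[:,:2]*1000).astype(np.float32)); print("  toprect",r)
    m=((hsv[...,1]>70)&(hsv[...,0]>8)&(hsv[...,0]<28)&(z>.005)&(z<.02)&box).astype(np.uint8)
    q=P[m>0]; 
    if len(q)>20: print(n,"board",cv2.minAreaRect((q[:,:2]*1000).astype(np.float32)),np.median(q[:,2]))
    pb=(P[...,0]>.3)&(P[...,0]<.85)&(P[...,1]>.05)&(P[...,1]<.5)&(z>.02)
    q=P[pb]; print(n,"printer region",q.min(0),q.max(0))
    w=pb&(abs(z-.078)<.006); q=P[w]; print(n,"walltop",cv2.minAreaRect((q[:,:2]*1000).astype(np.float32)),len(q))
E
```

```text
top white [328.10438413 186.217119  ] 479 [ 0.607 -0.223  0.064] [ 0.668 -0.169  0.097]
  toprect ((637.2951049804688, -195.8594512939453), (50.49116516113281, 40.29033660888672), 85.17762756347656)
top white [326.92018779 230.03051643] 426 [ 0.49  -0.201  0.084] [ 0.568 -0.167  0.119]
  toprect ((527.6492309570312, -184.52500915527344), (30.02273178100586, 54.55708694458008), 82.86870574951172)
top board ((584.5647583007812, -188.70272827148438), (67.76309204101562, 209.0174102783203), 83.74732208251953) 0.011612309495583811
top printer region [0.47738565 0.05009568 0.02012627] [0.84668793 0.31498699 0.24518785]
top walltop ((577.2977294921875, 217.32415771484375), (175.41468811035156, 161.04513549804688), 10.596639633178711) 642
side white [212.41371681 257.86283186] 904 [ 0.488 -0.204  0.047] [ 0.57  -0.165  0.117]
side white [276.50687623 267.27799607] 1018 [ 0.607 -0.224  0.04 ] [ 0.668 -0.168  0.092]
side board ((582.7013549804688, -188.84811401367188), (73.25442504882812, 208.9136505126953), 83.92176055908203) 0.010857568482450257
side printer region [0.47666941 0.05001542 0.02001582] [0.8461379  0.31081157 0.24180267]
side walltop ((577.5694580078125, 217.19625854492188), (177.2197723388672, 162.27587890625), 10.115339279174805) 492
```

View pics/c1.png

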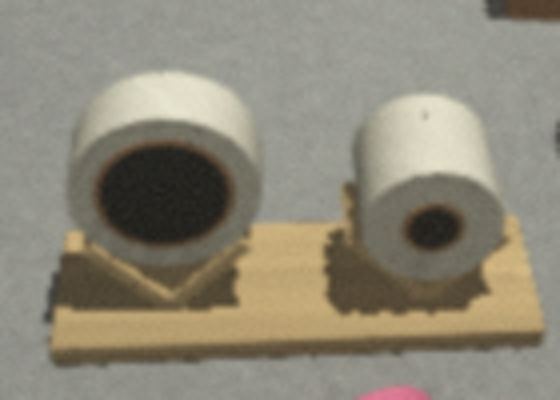

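View pics/c2.png

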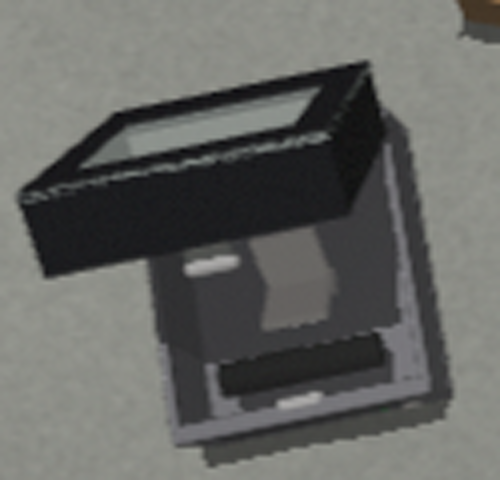

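View pics/c3.png

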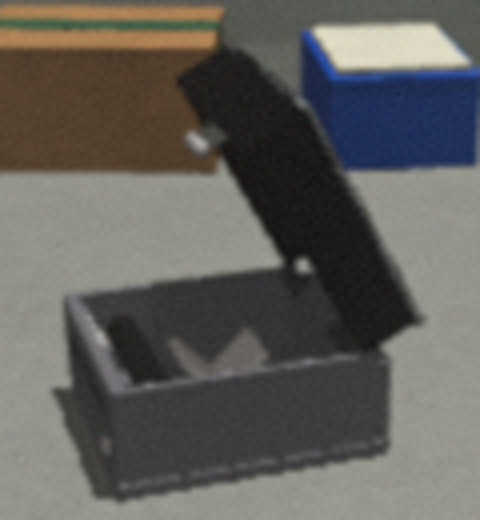

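The crop confirms it: label roll with small core on the right (crop 435,190), tape roll with wide core on the left. The printer's front wall faces the robot at about +10° yaw. Next I'll refine the printer pose and work out the first move.

```bash
cat >> h.py <<'E'
def row(pos,yaw_y=None,st=None):
    """shift in tool axes & spin so that TCP at pos and tool y horizontal dir at yaw_y deg (mod 180)"""
    st=st or manip.sense(); R=Ro.from_quat(st["tool_rot"]).as_matrix()
    d=R.T@(np.array(pos)-st["tcp_pos"]); sp=None
    if yaw_y is not None:
        w=np.array([np.cos(np.radians(yaw_y)),np.sin(np.radians(yaw_y)),0]); v=R.T@w
        sp=np.degrees(np.arctan2(v[2],v[1])); sp=(sp+90)%180-90
    return d.round(4),sp
def show():
    st=manip.sense(); R=Ro.from_quat(st["tool_rot"]).as_matrix()
    print("t",round(st["t"],2),"tcp",st["tcp_pos"].round(4),"x",R[:,0].round(3),"y",R[:,1].round(3),"z",R[:,2].round(3),"q",st["q"].round(3),"F",st["force"].round(1),"gap",round(st["finger_gap"],3))
    return st,R
E
python3 - <<'E'
from h import *
import pickle
show()
print(row([.638,-.195,.209],83.8), row([.638,-.195,.05],83.8))
for n in("top","side"):
    d=pickle.load(open(n+"0.pkl","rb")); P=pts(d); z=P[...,2]
    pb=(P[...,0]>.4)&(P[...,0]<.8)&(P[...,1]>.05)&(P[...,1]<.4)&(abs(z-.078)<.007)
    q=P[pb][:,:2]
    for a in (9.5,10,10.5,11):
        a=np.radians(a); ex=np.array([np.cos(a),np.sin(a)]); ey=np.array([-ex[1],ex[0]])
        X=q@ex;Y=q@ey
        print(n,np.degrees(a).round(1),"X",np.percentile(X,[0,.5,2,98,99.5,100]).round(4),"Y",np.percentile(Y,[0,.5,2,98,99.5,100]).round(4))
    hsv=cv2.cvtColor(d["image"],cv2.COLOR_BGR2HSV)
    # rest: lighter patch in bay, print brightness/depth in the crop
    a=np.radians(10.4); 
    C=np.array([.57,.217]); 
    v=[(253/4+90,235/4+145),(310/4+90,235/4+145),(335/4+90,280/4+145),(265/4+90,285/4+145),(325/4+90,320/4+145),(265/4+90,325/4+145)]
    if n=="top":
        for u,w in v: print(P[int(w),int(u)].round(3))
E
```

```text
t 0.15 tcp [ 0.2665 -0.5647  0.2084] x [-0.     0.002 -1.   ] y [ 0.427 -0.904 -0.002] z [-0.904 -0.427 -0.   ] q [-1.309  0.528  1.434 -0.     1.181 -0.179] F [0.3 0.3 0.4] gap 1.001
(array([-1.000e-04, -1.758e-01, -4.937e-01]), np.float64(31.455453632117127)) (array([ 0.1589, -0.1756, -0.4936]), np.float64(31.455453632117127))
top 9.5 X [0.5163 0.5167 0.5176 0.6698 0.6837 0.6944] Y [0.0374 0.0376 0.0383 0.1969 0.1988 0.1994]
top 10.0 X [0.518  0.5183 0.5189 0.6701 0.684  0.6948] Y [0.0328 0.0329 0.0335 0.192  0.1935 0.1942]
top 10.5 X [0.5194 0.5196 0.5198 0.6704 0.6843 0.6951] Y [0.0279 0.0281 0.0283 0.1872 0.1882 0.189 ]
top 11.0 X [0.5199 0.5202 0.5207 0.6706 0.6845 0.6953] Y [0.0222 0.0226 0.0229 0.1821 0.1829 0.1843]
[0.584 0.19  0.218]
[0.608 0.206 0.057]
[0.581 0.2   0.022]
[0.58  0.247 0.013]
[0.556 0.207 0.013]
[0.55  0.232 0.057]
side 9.5 X [0.5162 0.5167 0.5176 0.6928 0.6961 0.6974] Y [0.0369 0.0374 0.0381 0.198  0.1992 0.2003]
side 10.0 X [0.5178 0.518  0.5185 0.6944 0.6974 0.6984] Y [0.0323 0.0324 0.0332 0.1925 0.1938 0.1947]
side 10.5 X [0.519  0.519  0.5194 0.6954 0.6981 0.6998] Y [0.0268 0.0274 0.028  0.1873 0.1883 0.1896]
side 11.0 X [0.5195 0.5197 0.5202 0.6962 0.6989 0.7012] Y [0.0214 0.0218 0.0228 0.1823 0.1831 0.1844]
```

Request:
play_rows --pt "0 -0.01 -0.03 4" --pt "0 -0.03 -0.08 8" --pt "0 -0.045 -0.125 12" --pt "0 -0.06 -0.17 16" --pt "0 -0.08 -0.22 20" --pt "0 -0.095 -0.265 24" --pt "0 -0.11 -0.31 28" --pt "0 -0.13 -0.36 31.5" --pt "0 -0.145 -0.405 31.5" --pt "0 -0.16 -0.45 31.5" --pt "0 -0.17 -0.48 31.5" --pt "0 -0.176 -0.494 31.5" --pt "0 -0.176 -0.494 31.5" --pt "0 -0.176 -0.494 31.5" --pt "0 -0.176 -0.494 31.5" --claw 100 --force 60

```text
t: 1.65
tcp_pos: [0.6369, -0.1963, 0.2088]
tool_rot: [-0.705, 0.039, 0.707, 0.04]
force: [0.6, -0.6, -0.3]
finger_gap: 0.998
```

```bash
python3 - <<'E'
from h import *
show(); print(row([.638,-.195,.05],83.8))
s=snapshot("wrist"); cv2.imwrite("pics/w1.png",s["image"])
P=pts(s); hsv=cv2.cvtColor(s["image"],cv2.COLOR_BGR2HSV); z=P[...,2]
m=((hsv[...,1]<50)&(hsv[...,2]>110)&(z>.045)&(z<.13)&(P[...,0]>.59)).astype(np.uint8)
k,l,st,ce=cv2.connectedComponentsWithStats(m)
for i in range(1,k):
    if st[i,4]>300:
        q=P[l==i]; print(ce[i],st[i,4],q.min(0).round(3),q.max(0).round(3)); tp=q[q[:,2]>.08]
        print(cv2.minAreaRect((tp[:,:2]*1000).astype(np.float32)))
E
```

```text
t 1.65 tcp [ 0.6369 -0.1963  0.2088] x [-0.002  0.001 -1.   ] y [-0.111 -0.994 -0.001] z [-0.994  0.111  0.002] q [-4.670e-01  5.860e-01  1.319e+00  1.000e-03  1.238e+00  1.215e+00] F [ 0.6 -0.6 -0.3] gap 0.998
(array([ 0.1588, -0.0013, -0.0012]), np.float64(-0.1667299854273665))
[255.69824692 168.69675494] 2681 [ 0.608 -0.222  0.064] [ 0.67  -0.168  0.093]
((638.1005249023438, -194.28512573242188), (49.80287170410156, 48.00528335571289), 83.66815185546875)
```

View pics/w1.png

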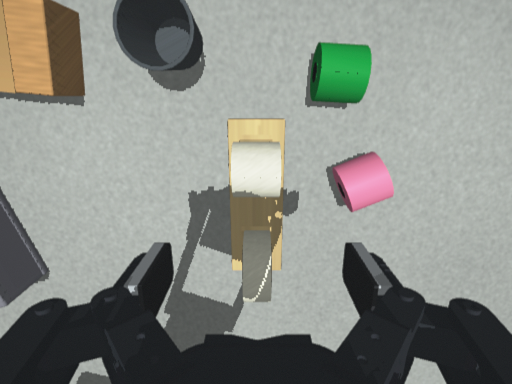

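The wrist view shows the label roll at (256,169) between the open jaws, aligned with them, with its centre at (0.638,-0.1945). Descending and gripping.

Request:
play_rows --pt "0.02 -0.001 -0.001 0" --pt "0.05 -0.001 -0.001 0" --pt "0.08 -0.001 -0.001 0" --pt "0.11 -0.001 -0.001 0" --pt "0.135 -0.001 -0.001 0" --pt "0.15 -0.001 -0.001 0" --pt "0.159 -0.001 -0.001 0" --pt "0.159 -0.001 -0.001 0" --pt "0.159 -0.001 -0.001 0"

```text
t: 2.6
tcp_pos: [0.6386, -0.196, 0.0509]
tool_rot: [0.706, -0.039, -0.706, -0.04]
force: [-0.5, 0.4, -0.2]
finger_gap: 1.004
```

Request:
play_rows --pt "0 0 0 0" --pt "0 0 0 0" --pt "0 0 0 0" --pt "0 0 0 0" --pt "0 0 0 0" --pt "0 0 0 0" --pt "0 0 0 0" --pt "0 0 0 0" --pt "0 0 0 0" --pt "0 0 0 0" --claw 0 --force 60

```text
t: 3.6
tcp_pos: [0.6394, -0.1963, 0.0525]
tool_rot: [0.707, -0.04, -0.705, -0.039]
force: [0.1, 1.1, 6.2]
finger_gap: 0.571
```

Request:
play_rows --pt "-0.01 0 0 0" --pt "-0.03 0 0 0" --pt "-0.06 0 0 0" --pt "-0.09 0 0 0" --pt "-0.12 0 0 0" --pt "-0.15 0 0 0" --pt "-0.15 0 0 0" --pt "-0.15 0 0 0"

```text
t: 4.4
tcp_pos: [0.6389, -0.1961, 0.2031]
tool_rot: [0.707, -0.04, -0.705, -0.039]
force: [0.5, 0.7, -1.1]
finger_gap: 0.567
```

```bash
python3 - <<'E'
from h import *
show()
s=snapshot("side"); cv2.imwrite("pics/s2.png",s["image"])
P=pts(s)
# target: azimuth 10.5, radius .64, yaw jaw 100.5
print(row([.64*np.cos(np.radians(10.5)),.64*np.sin(np.radians(10.5)),.30],100.5))
E
```

```text
t 4.4 tcp [ 0.6389 -0.1961  0.2031] x [ 0.003 -0.001 -1.   ] y [-0.111 -0.994  0.001] z [-0.994  0.111 -0.003] q [-4.650e-01  5.920e-01  1.325e+00  1.000e-03  1.221e+00  1.217e+00] F [ 0.5  0.7 -1.1] gap 0.567
(array([-0.0983, -0.3094,  0.0435]), np.float64(-16.88724785357121))
```

View pics/s2.png

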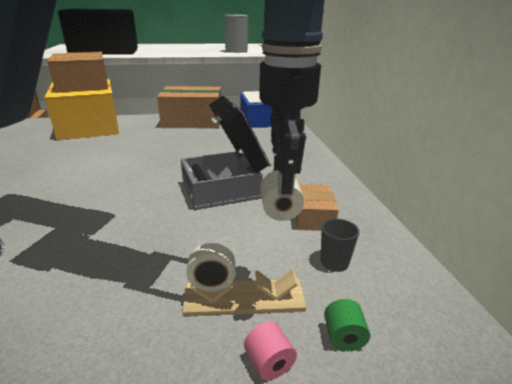

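The label roll is held clear of the stand (core at 285,203), the tape roll (211,270) is undisturbed. Next I go up and round towards the printer's azimuth. Rows can't command a tilt, so I'll see whether the reach limit gives one.

Request:
play_rows --pt "-0.03 0 0 0" --pt "-0.07 -0.01 0.002 -1" --pt "-0.11 -0.03 0.01 -3" --pt "-0.15 -0.06 0.018 -5" --pt "-0.19 -0.09 0.026 -7" --pt "-0.22 -0.125 0.035 -9" --pt "-0.24 -0.16 0.044 -11" --pt "-0.247 -0.2 0.055 -13" --pt "-0.247 -0.24 0.066 -15" --pt "-0.247 -0.27 0.075 -16.9" --pt "-0.247 -0.29 0.081 -16.9" --pt "-0.247 -0.298 0.083 -16.9" --pt "-0.247 -0.298 0.083 -16.9" --pt "-0.247 -0.298 0.083 -16.9"

```text
t: 5.85
tcp_pos: [0.5887, 0.1086, 0.4475]
tool_rot: [-0.704, -0.064, 0.705, -0.065]
force: [-0.5, -0.1, -1.3]
finger_gap: 0.568
```

```bash
python3 - <<'E'
from h import *
show()
E
```

```text
t 5.85 tcp [0.5887 0.1086 0.4475] x [-0.001 -0.    -1.   ] y [ 0.182 -0.983  0.   ] z [-0.983 -0.182  0.001] q [-0.004  0.322  1.127 -0.     1.694  1.384] F [-0.5 -0.1 -1.3] gap 0.568
```

Request:
play_rows --pt "-0.03 0 0 0" --pt "-0.06 0 -0.01 0" --pt "-0.1 0 -0.03 0" --pt "-0.14 0 -0.05 0" --pt "-0.18 0 -0.08 0" --pt "-0.22 0 -0.11 0" --pt "-0.25 0 -0.14 0" --pt "-0.28 0 -0.17 0" --pt "-0.31 0 -0.2 0" --pt "-0.34 0 -0.23 0" --pt "-0.34 0 -0.23 0" --pt "-0.34 0 -0.23 0"

```text
t: 7.05
tcp_pos: [0.6811, 0.1259, 0.6472]
tool_rot: [0.714, 0.065, -0.694, 0.064]
force: [-0.9, 0.7, -1.9]
finger_gap: 0.567
```

```bash
python3 - <<'E'
from h import *
show()
E
```

```text
t 7.05 tcp [0.6811 0.1259 0.6472] x [ 0.029  0.005 -1.   ] y [ 0.182 -0.983  0.001] z [-0.983 -0.182 -0.029] q [0.02  0.568 0.218 0.006 2.326 1.412] F [-0.9  0.7 -1.9] gap 0.567
```

Request:
play_rows --pt "-0.05 0 -0.05 0" --pt "-0.1 0 -0.1 0" --pt "-0.15 0 -0.15 0" --pt "-0.2 0 -0.2 0" --pt "-0.2 0 -0.2 0" --pt "-0.2 0 -0.2 0" --pt "-0.2 0 -0.2 0" --pt "-0.2 0 -0.2 0"

```text
t: 7.85
tcp_pos: [0.6856, 0.1267, 0.652]
tool_rot: [0.724, 0.066, -0.683, 0.063]
force: [-0.1, -0.4, -0.9]
finger_gap: 0.57
```

```bash
python3 - <<'E'
from h import *
show()
E
```

```text
t 7.85 tcp [0.6856 0.1267 0.652 ] x [ 0.058  0.01  -0.998] y [ 0.182 -0.983  0.001] z [-0.982 -0.181 -0.058] q [0.019 0.561 0.219 0.012 2.304 1.415] F [-0.1 -0.4 -0.9] gap 0.57
```

Request:
play_rows --pt "-0.6 0 -0.6 0" --pt "-0.6 0 -0.6 0" --pt "-0.6 0 -0.6 0" --pt "-0.6 0 -0.6 0"

```text
t: 8.25
tcp_pos: [0.6873, 0.1271, 0.6602]
tool_rot: [0.735, 0.067, -0.672, 0.062]
force: [0.1, 0.0, -1.2]
finger_gap: 0.568
```

```bash
python3 - <<'E'
from h import *
show()
E
```

```text
t 8.25 tcp [0.6873 0.1271 0.6602] x [ 0.087  0.015 -0.996] y [ 0.182 -0.983  0.001] z [-0.979 -0.181 -0.088] q [0.017 0.55  0.219 0.018 2.285 1.418] F [ 0.1  0.  -1.2] gap 0.568
```

Request:
play_rows --pt "-0.6 0 0 0" --pt "-0.6 0 0 0"

```text
t: 8.45
tcp_pos: [0.64, 0.1182, 0.708]
tool_rot: [0.74, 0.068, -0.666, 0.061]
force: [-1.6, -0.4, -0.4]
finger_gap: 0.564
```

```bash
python3 -c "
from h import *
show()"
```

```text
t 8.45 tcp [0.64   0.1182 0.708 ] x [ 0.103  0.019 -0.994] y [ 0.182 -0.983  0.   ] z [-0.978 -0.181 -0.105] q [2.000e-03 4.750e-01 2.200e-01 2.600e-02 2.343e+00 1.409e+00] F [-1.6 -0.4 -0.4] gap 0.564
```

Request:
play_rows --pt "0 0 -0.6 0" --pt "0 0 -0.6 0"

```text
t: 8.65
tcp_pos: [0.6909, 0.1281, 0.6719]
tool_rot: [0.75, 0.068, -0.655, 0.06]
force: [1.1, 0.4, -1.7]
finger_gap: 0.569
```

```bash
python3 -c "
from h import *
show()"
```

```text
t 8.65 tcp [0.6909 0.1281 0.6719] x [ 0.132  0.023 -0.991] y [ 0.182 -0.983  0.001] z [-0.975 -0.18  -0.134] q [0.015 0.534 0.219 0.027 2.255 1.422] F [ 1.1  0.4 -1.7] gap 0.569
```

Request:
play_rows --pt "0 0 -0.6 0" --pt "0 0 -0.6 0"

```text
t: 8.85
tcp_pos: [0.7401, 0.1369, 0.632]
tool_rot: [0.758, 0.069, -0.646, 0.059]
force: [-0.2, -0.3, -1.1]
finger_gap: 0.57
```

Request:
play_rows --pt "0 0 -0.6 0" --pt "0 0 -0.6 0"

```text
t: 9.05
tcp_pos: [0.7814, 0.1445, 0.5973]
tool_rot: [0.767, 0.07, -0.635, 0.058]
force: [-0.6, 0.5, -1.7]
finger_gap: 0.566
```

Request:
play_rows --pt "0 0 -0.6 0" --pt "0 0 -0.6 0"

```text
t: 9.25
tcp_pos: [0.8176, 0.1511, 0.5663]
tool_rot: [0.777, 0.071, -0.623, 0.057]
force: [0.5, 0.7, -0.6]
finger_gap: 0.57
```

```bash
python3 -c "
from h import *
show()"
```

```text
t 9.25 tcp [0.8176 0.1511 0.5663] x [ 0.214  0.039 -0.976] y [ 0.182 -0.983  0.001] z [-0.96  -0.177 -0.217] q [0.037 0.691 0.219 0.034 2.014 1.443] F [ 0.5  0.7 -0.6] gap 0.57
```

Request:
play_rows --pt "-0.6 0 0 0" --pt "-0.6 0 0 0" --pt "-0.6 0 0 0"

```text
t: 9.55
tcp_pos: [0.7381, 0.1365, 0.6632]
tool_rot: [0.782, 0.071, -0.616, 0.057]
force: [-0.3, -0.1, 1.1]
finger_gap: 0.569
```

Request:
play_rows --pt "-0.6 0 -0.4 0" --pt "-0.6 0 -0.4 0"

```text
t: 9.75
tcp_pos: [0.7171, 0.1328, 0.6952]
tool_rot: [0.793, 0.072, -0.603, 0.056]
force: [0.3, 0.5, -0.6]
finger_gap: 0.564
```

Request:
play_rows --pt "-0.6 0 -0.4 0" --pt "-0.6 0 -0.4 0"

```text
t: 9.95
tcp_pos: [0.6974, 0.129, 0.723]
tool_rot: [0.802, 0.073, -0.59, 0.054]
force: [-0.1, -0.8, -0.3]
finger_gap: 0.57
```

Request:
play_rows --pt "-0.6 0 -0.4 0" --pt "-0.6 0 -0.4 0"

```text
t: 10.15
tcp_pos: [0.6757, 0.1251, 0.7512]
tool_rot: [0.811, 0.074, -0.577, 0.053]
force: [-0.6, 0.1, -0.5]
finger_gap: 0.569
```

Request:
play_rows --pt "-0.6 0 -0.4 0" --pt "-0.6 0 -0.4 0"

```text
t: 10.35
tcp_pos: [0.6536, 0.1212, 0.7779]
tool_rot: [0.821, 0.075, -0.564, 0.052]
force: [-0.5, -0.3, -1.2]
finger_gap: 0.57
```

```bash
python3 -c "
from h import *
st,R=show(); print(np.degrees(np.arccos(-R[2,0])))"
```

```text
t 10.35 tcp [0.6536 0.1212 0.7779] x [ 0.353  0.064 -0.934] y [ 0.182 -0.983  0.002] z [-0.918 -0.17  -0.358] q [-0.019  0.388  0.218  0.085  2.174  1.43 ] F [-0.5 -0.3 -1.2] gap 0.57
20.991839827391146
```

Tilt is now 21° at azimuth 10.3°. I'll continue to about 33°.

Request:
play_rows --pt "-0.4 0 -0.6 0" --pt "-0.4 0 -0.6 0"

```text
t: 10.55
tcp_pos: [0.6618, 0.1228, 0.7837]
tool_rot: [0.831, 0.075, -0.549, 0.051]
force: [-0.5, -0.3, -0.8]
finger_gap: 0.563
```

Request:
play_rows --pt "-0.4 0 -0.6 0" --pt "-0.4 0 -0.6 0"

```text
t: 10.75
tcp_pos: [0.6683, 0.1238, 0.7901]
tool_rot: [0.84, 0.076, -0.535, 0.05]
force: [0.0, -0.1, -0.7]
finger_gap: 0.571
```

Request:
play_rows --pt "-0.4 0 -0.6 0" --pt "-0.4 0 -0.6 0"

```text
t: 10.95
tcp_pos: [0.6707, 0.1244, 0.8002]
tool_rot: [0.849, 0.077, -0.52, 0.048]
force: [-1.0, -0.2, -1.7]
finger_gap: 0.566
```

Request:
play_rows --pt "-0.4 0 -0.6 0" --pt "-0.4 0 -0.6 0"

```text
t: 11.15
tcp_pos: [0.6713, 0.1247, 0.812]
tool_rot: [0.858, 0.078, -0.505, 0.047]
force: [-0.5, -0.3, -0.9]
finger_gap: 0.568
```

Request:
play_rows --pt "-0.4 0 -0.6 0" --pt "-0.4 0 -0.6 0"

```text
t: 11.35
tcp_pos: [0.6703, 0.1246, 0.8251]
tool_rot: [0.868, 0.079, -0.489, 0.046]
force: [0.2, -0.4, -1.2]
finger_gap: 0.569
```

Request:
play_rows --pt "-0.4 0 -0.6 0" --pt "-0.4 0 -0.6 0"

```text
t: 11.55
tcp_pos: [0.6675, 0.1242, 0.8394]
tool_rot: [0.877, 0.08, -0.472, 0.045]
force: [-1.2, 0.1, -1.1]
finger_gap: 0.568
```

```bash
python3 -c "
from h import *
st,R=show(); print(np.degrees(np.arccos(-R[2,0])))"
```

```text
t 11.55 tcp [0.6675 0.1242 0.8394] x [ 0.541  0.098 -0.835] y [ 0.182 -0.983  0.003] z [-0.821 -0.153 -0.55 ] q [-0.036  0.329  0.218  0.13   2.019  1.442] F [-1.2  0.1 -1.1] gap 0.568
33.349353453735496
```

Request:
play_rows --pt "-0.4 0 -0.6 0" --pt "-0.4 0 -0.6 0"

```text
t: 11.75
tcp_pos: [0.6629, 0.1235, 0.8549]
tool_rot: [0.885, 0.08, -0.456, 0.043]
force: [-0.7, 0.1, 0.0]
finger_gap: 0.57
```

```bash
cat >> h.py <<'E'
YAW=np.radians(10.5); C0=np.array([.5794,.2175,0])
RP=Ro.from_euler('z',YAW).as_matrix()
def p2w(p): return C0+RP@np.array(p,float)   # printer (x,y,z) m -> world
def w2p(w): return (np.asarray(w)-C0)@RP
E
python3 - <<'E'
from h import *
st,R=show(); print(np.degrees(np.arccos(-R[2,0])), w2p(st["tcp_pos"]))
for n in("side","top"):
    s=snapshot(n); cv2.imwrite(f"pics/{n}3.png",s["image"])
    P=pts(s); Q=w2p(P)
    # lid black: points with printer |y|<.09, x -.04..0.13, z .1...26
    m=(abs(Q[...,1])<.085)&(Q[...,0]>-.06)&(Q[...,0]<.14)&(Q[...,2]>.1)&(Q[...,2]<.27)
    q=Q[m]; print(n,m.sum(),np.percentile(q,[0,1,99,100],axis=0).round(3))
    i=q[:,2].argsort()[-40:]; print("top pts",q[i].mean(0).round(3))
    i=q[:,0].argsort()[:40]; print("front pts",q[i].mean(0).round(3))
    for x0 in np.arange(-.02,.12,.02):
        k=abs(q[:,0]-x0)<.004
        if k.sum()>3: print(x0.round(2),k.sum(),q[k,2].min().round(3),q[k,2].max().round(3))
tgt0=p2w([0,0,.078])
print("roll in place TCP",tgt0+.0095*R[:,0])
E
```

```text
t 11.75 tcp [0.6629 0.1235 0.8549] x [ 0.572  0.103 -0.814] y [ 0.182 -0.983  0.003] z [-0.8   -0.15  -0.581] q [-0.042  0.311  0.218  0.14   2.     1.443] F [-0.7  0.1  0. ] gap 0.57
35.506201419056985 [ 0.06495766 -0.10763683  0.85486812]
side 1739 [[-0.015 -0.083  0.1  ]
 [-0.01  -0.081  0.102]
 [ 0.102  0.08   0.24 ]
 [ 0.113  0.083  0.242]]
top pts [ 0.037 -0.005  0.24 ]
front pts [-0.009  0.     0.204]
0.0 117 0.201 0.224
0.02 159 0.173 0.234
0.04 182 0.134 0.242
0.06 144 0.1 0.204
0.08 66 0.1 0.165
0.1 26 0.1 0.128
top 3168 [[-0.014 -0.081  0.1  ]
 [-0.01  -0.08   0.105]
 [ 0.111  0.079  0.242]
 [ 0.114  0.081  0.245]]
top pts [ 0.037 -0.002  0.243]
front pts [-0.012 -0.001  0.203]
0.0 301 0.201 0.226
0.02 352 0.18 0.236
0.04 254 0.14 0.245
0.06 153 0.107 0.21
0.08 123 0.101 0.172
0.1 97 0.1 0.134
roll in place TCP [0.58483023 0.21847754 0.0702665 ]
```

View pics/side3.png

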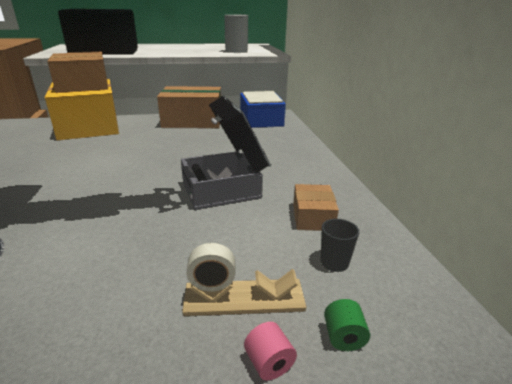

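View pics/top3.png

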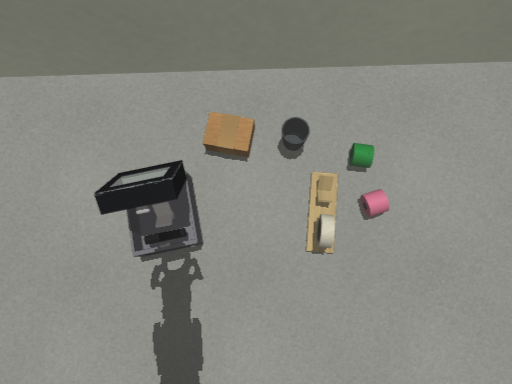

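The lid is fully open, its top edge measured at printer (37,242) against about (38,242) expected, so the printer pose checks out. Computing the approach.

```bash
cat >> h.py <<'E'
def rollrow(p,yaw=None):
    st=manip.sense(); R=Ro.from_quat(st["tool_rot"]).as_matrix()
    return row(p2w(p)+.0095*R[:,0],yaw,st)
E
python3 -c "
from h import *
print(rollrow([-.087,0,.235],100.5))"
```

```text
(array([ 0.4263, -0.1096,  0.483 ]), np.float64(0.0899880009961862))
```

Request:
play_rows --pt "0.015 -0.004 0.017 0" --pt "0.04 -0.01 0.045 0" --pt "0.07 -0.018 0.08 0" --pt "0.1 -0.026 0.113 0" --pt "0.13 -0.033 0.147 0" --pt "0.16 -0.041 0.181 0" --pt "0.19 -0.049 0.215 0" --pt "0.22 -0.057 0.249 0" --pt "0.25 -0.064 0.283 0" --pt "0.28 -0.072 0.317 0" --pt "0.31 -0.08 0.351 0" --pt "0.34 -0.087 0.385 0" --pt "0.365 -0.094 0.414 0" --pt "0.39 -0.1 0.442 0" --pt "0.41 -0.105 0.465 0" --pt "0.42 -0.108 0.476 0" --pt "0.426 -0.11 0.483 0" --pt "0.426 -0.11 0.483 0" --pt "0.426 -0.11 0.483 0"

```text
t: 13.75
tcp_pos: [0.4995, 0.2031, 0.2277]
tool_rot: [0.885, 0.08, -0.456, 0.043]
force: [-0.2, -0.1, -1.0]
finger_gap: 0.569
```

```bash
python3 - <<'E'
from h import *
st,R=show(); print(w2p(st["tcp_pos"]-.0095*R[:,0]))
import pickle
for n in("side","wrist"):
    s=snapshot(n); cv2.imwrite(f"pics/{n}4.png",s["image"]); pickle.dump(s,open(n+"4.pkl","wb"))
s=pickle.load(open("side4.pkl","rb"));P=pts(s); Q=w2p(P); hsv=cv2.cvtColor(s["image"],cv2.COLOR_BGR2HSV)
m=((hsv[...,1]<50)&(hsv[...,2]>90)&(abs(Q[...,0]+.087)<.06)&(abs(Q[...,1])<.06)&(Q[...,2]>.15)).astype(np.uint8)
k,l,st_,ce=cv2.connectedComponentsWithStats(m)
for i in range(1,k):
    if st_[i,4]>60: print(ce[i],st_[i,4],Q[l==i].min(0).round(3),Q[l==i].max(0).round(3))
E
```

```text
t 13.75 tcp [0.4995 0.2031 0.2277] x [ 0.572  0.103 -0.814] y [ 0.182 -0.983  0.004] z [-0.8   -0.15  -0.581] q [ 0.179  0.249  2.103 -0.005  0.17   1.571] F [-0.2 -0.1 -1. ] gap 0.569
[-0.08667272  0.00041691  0.23545881]
[182.2519084  110.32569975] 393 [-0.118 -0.033  0.206] [-0.06   0.023  0.277]
```

View pics/side4.png

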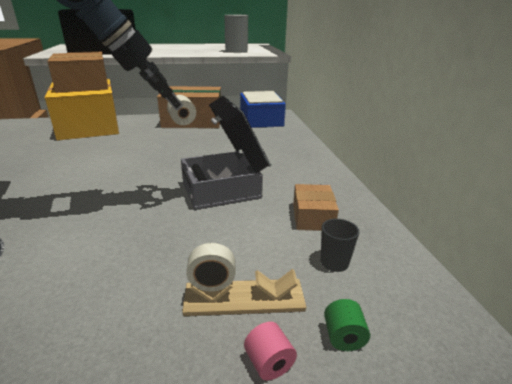

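View pics/wrist4.png

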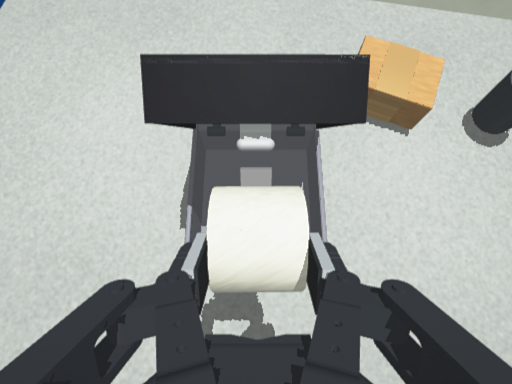

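Side view: roll at (182,110), held in front of the lid and level. Wrist view: roll columns 207–308, centred on the bay and square with the printer. Moving in along the tool axis.

```bash
python3 - <<'E'
from h import *
import pickle
s=pickle.load(open("wrist4.pkl","rb"));Q=w2p(pts(s)); hsv=cv2.cvtColor(s["image"],cv2.COLOR_BGR2HSV)
m=(hsv[...,1]<60)&(hsv[...,2]>120)&(Q[...,2]>.2); m[:, :205]=0; m[:,312:]=0; m[:185]=0;m[293:]=0
q=Q[m]; print(m.sum(),np.percentile(q,[0,2,98,100],axis=0).round(4))
# circle fit in xz
A=np.c_[2*q[:,0],2*q[:,2],np.ones(len(q))]; x=np.linalg.lstsq(A,q[:,0]**2+q[:,2]**2,rcond=None)[0]; print("axis xz",x[:2],"r",np.sqrt(x[2]+x[0]**2+x[1]**2))
print(rollrow([0,0,.105],100.5),rollrow([-.03,0,.15],100.5))
E
```

```text
10493 [[-0.1178 -0.0264  0.2346]
 [-0.1166 -0.0228  0.2434]
 [-0.0638  0.0245  0.2659]
 [-0.0598  0.0277  0.4066]]
axis xz [-0.10119941  0.31208364] r 0.055706381066501935
(array([ 0.1569, -0.0002,  0.0063]), np.float64(0.08325529808314514)) (array([ 1.028e-01, -1.000e-04,  4.500e-03]), np.float64(0.08325529808314514))
```

Request:
play_rows --pt "0.01 0 0 0" --pt "0.03 0 0.001 0" --pt "0.055 0 0.002 0" --pt "0.08 0 0.003 0" --pt "0.105 0 0.004 0" --pt "0.13 0 0.005 0" --pt "0.148 0 0.006 0" --pt "0.157 0 0.006 0" --pt "0.157 0 0.006 0" --pt "0.157 0 0.006 0"

```text
t: 14.85
tcp_pos: [0.5938, 0.2213, 0.1125]
tool_rot: [0.879, 0.08, -0.468, 0.044]
force: [-0.4, -1.2, -1.9]
finger_gap: 0.57
```

```bash
python3 - <<'E'
from h import *
import pickle
st,R=show(); print(w2p(st["tcp_pos"]-.0095*R[:,0]),rollrow([0,0,.079],100.5),rollrow([0.,0,.077],100.5))
s=snapshot("wrist");cv2.imwrite("pics/w5.png",s["image"])
s=snapshot("side");cv2.imwrite("pics/s5.png",cv2.resize(s["image"][60:230,130:310],None,fx=4,fy=3.5))
E
```

```text
t 14.85 tcp [0.5938 0.2213 0.1125] x [ 0.548  0.1   -0.83 ] y [ 0.182 -0.983  0.002] z [-0.816 -0.153 -0.557] q [ 1.810e-01  5.800e-01  1.969e+00 -1.040e-01  1.000e-03  1.671e+00] F [-0.4 -1.2 -1.9] gap 0.57
[0.00957489 0.00109882 0.12042841] (array([0.0291, 0.001 , 0.031 ]), np.float64(0.07418546738182386)) (array([0.0307, 0.001 , 0.0322]), np.float64(0.07418546738182386))
```

View pics/s5.png

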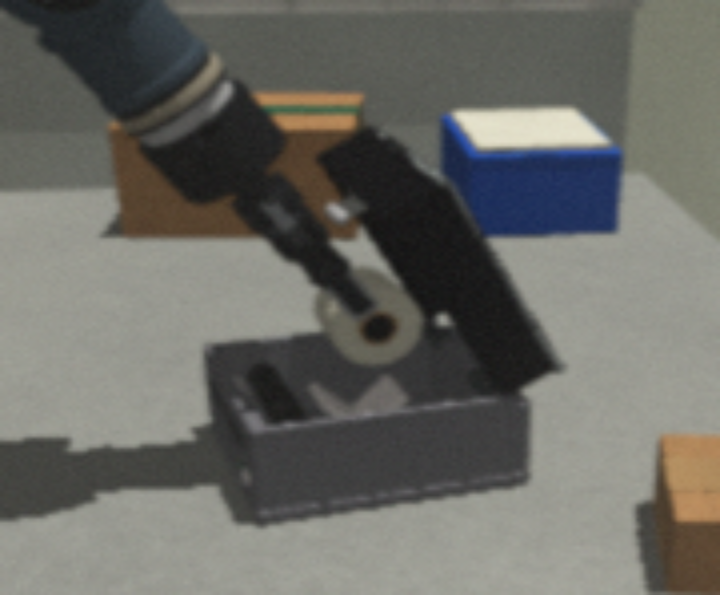

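View pics/w5.png

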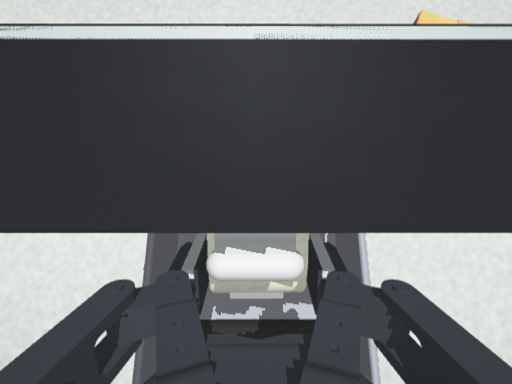

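```bash
python3 - <<'E'
import numpy as np
D=np.array([(.528,1.434,1.181,.6244,.2084),(.586,1.319,1.238,.6665,.2088),(.322,1.127,1.694,.5986,.4475),(.568,.218,2.326,.6926,.6472),(.534,.219,2.255,.7027,.6719),(.691,.219,2.014,.8314,.5663),(.388,.218,2.174,.6647,.7779),(.311,.218,2.0,.6743,.8549),(.249,2.103,.170,.5392,.2277),(.58,1.969,.001,.6337,.1125)])
q2,q3,q5,r,z=D.T; a=q2;b=q2+q3;c=b+q5
O=np.ones_like(a);Z=0*O;s,k=np.sin,np.cos
# params: r0,h, upper(a,a'), fore(b,b'), tool L
A=np.r_[np.c_[O,Z,s(a),k(a),s(b),k(b),s(c)],np.c_[Z,O,k(a),-s(a),k(b),-s(b),k(c)]]
x,res,rk,sv=np.linalg.lstsq(A,np.r_[r,z],rcond=None); print(x.round(4),rk,(A@x-np.r_[r,z]).round(4))
r0,h,u,u2,f,f2,L=x
def tcp(a,b,c): return r0+u*s(a)+u2*k(a)+f*s(b)+f2*k(b)+L*s(c), h+u*k(a)-u2*s(a)+f*k(b)-f2*s(b)+L*k(c)
from scipy.optimize import fsolve
for rt,zt in((.6235,.0702),(.6235,.075),(.6285,.0925),(.62,.0702)):
    for q5 in(0.02,.1,.2,.3):
        g=fsolve(lambda v:np.array(tcp(v[0],v[0]+v[1],v[0]+v[1]+q5))-[rt,zt],[.6,1.9])
        print(rt,zt,q5,g.round(3),"tilt",np.degrees(np.pi-g.sum()-q5).round(1))
E
```

```text
[0.0086 0.2857 0.5812 0.0043 0.392  0.1151 0.3217] 7 [-0.0011 -0.0007  0.0008  0.0006  0.0005  0.0007 -0.0004 -0.0014  0.001
 -0.     -0.0005 -0.0004 -0.0002  0.0001  0.0003  0.0001 -0.0001 -0.0001
  0.0005  0.0004]
0.6235 0.0702 0.02 [0.649 1.956] tilt 29.6
0.6235 0.0702 0.1 [0.643 1.925] tilt 27.1
0.6235 0.0702 0.2 [0.638 1.884] tilt 24.1
0.6235 0.0702 0.3 [0.637 1.84 ] tilt 20.9
0.6235 0.075 0.02 [0.64  1.959] tilt 29.9
0.6235 0.075 0.1 [0.634 1.928] tilt 27.5
0.6235 0.075 0.2 [0.629 1.887] tilt 24.4
0.6235 0.075 0.3 [0.628 1.843] tilt 21.2
0.6285 0.0925 0.02 [0.612 1.96 ] tilt 31.5
0.6285 0.0925 0.1 [0.605 1.929] tilt 29.1
0.6285 0.0925 0.2 [0.6   1.888] tilt 26.0
0.6285 0.0925 0.3 [0.599 1.844] tilt 22.8
0.62 0.0702 0.02 [0.647 1.962] tilt 29.4
0.62 0.0702 0.1 [0.64  1.931] tilt 27.0
0.62 0.0702 0.2 [0.635 1.89 ] tilt 23.9
0.62 0.0702 0.3 [0.634 1.846] tilt 20.7
```

Wrist pitch q5 has hit its 0 limit, so at the rest the arm can tilt at most about 29°. Continuing down will relax the tilt to roughly 28°, still within 25–40. I'll relax it in small steps, slightly forward of the lid.

Request:
play_rows --pt "0.002 0.001 0.01 0" --pt "0.005 0.001 0.021 0" --pt "0.005 0.001 0.021 0"

```text
t: 15.25
tcp_pos: [0.5834, 0.2196, 0.1057]
tool_rot: [0.874, 0.08, -0.477, 0.045]
force: [0.3, 0.7, -1.1]
finger_gap: 0.573
```

```bash
cat > st.py <<'E'
from h import *
st,R=show(); print("tilt",np.degrees(np.arccos(-R[2,0])).round(2),"az",np.degrees(np.arctan2(R[1,0],R[0,0])).round(2),"roll",w2p(st["tcp_pos"]-.0095*R[:,0]).round(4))
for p in ([-.005,0,.105],[0,0,.095],[0,0,.079],[0,0,.077]): print(p,rollrow(p,100.5))
E
python3 st.py
```

```text
t 15.25 tcp [0.5834 0.2196 0.1057] x [ 0.532  0.097 -0.841] y [ 0.183 -0.983  0.002] z [-0.826 -0.155 -0.541] q [ 1.810e-01  5.840e-01  1.984e+00 -1.240e-01  1.000e-03  1.692e+00] F [ 0.3  0.7 -1.1] gap 0.573
tilt 32.77 az 10.36 roll [-0.0009  0.0014  0.1137]
[-0.005, 0, 0.105] (array([0.0051, 0.0014, 0.0082]), np.float64(0.09863282863969403))
[0, 0, 0.095] (array([0.0162, 0.0014, 0.0094]), np.float64(0.09863282863969403))
[0, 0, 0.079] (array([0.0297, 0.0013, 0.0181]), np.float64(0.09863282863969403))
[0, 0, 0.077] (array([0.0313, 0.0013, 0.0191]), np.float64(0.09863282863969403))
```

Request:
play_rows --pt "0.005 0.001 0.009 0" --pt "0.01 0.001 0.015 0" --pt "0.01 0.001 0.015 0"

```text
t: 15.55
tcp_pos: [0.5807, 0.2191, 0.0959]
tool_rot: [0.87, 0.08, -0.484, 0.046]
force: [-0.2, -1.1, -0.3]
finger_gap: 0.57
```

```bash
python3 st.py
```

```text
t 15.55 tcp [0.5807 0.2191 0.0959] x [ 0.519  0.095 -0.849] y [ 0.183 -0.983  0.002] z [-0.835 -0.156 -0.528] q [ 1.810e-01  6.000e-01  1.984e+00 -1.440e-01  1.000e-03  1.712e+00] F [-0.2 -1.1 -0.3] gap 0.57
tilt 31.86 az 10.36 roll [-0.0034  0.0013  0.1039]
[-0.005, 0, 0.105] (array([-0.0018,  0.0013,  0.0008]), np.float64(0.09585543210104674))
[0, 0, 0.095] (array([0.0094, 0.0013, 0.0018]), np.float64(0.09585543210104674))
[0, 0, 0.079] (array([0.023 , 0.0013, 0.0103]), np.float64(0.09585543210104674))
[0, 0, 0.077] (array([0.0247, 0.0013, 0.0113]), np.float64(0.09585543210104674))
```

Request:
play_rows --pt "0.006 0.001 0.006 0" --pt "0.011 0.001 0.013 0" --pt "0.011 0.001 0.013 0"

```text
t: 15.85
tcp_pos: [0.5798, 0.2188, 0.0856]
tool_rot: [0.867, 0.079, -0.49, 0.046]
force: [0.1, -0.3, -0.3]
finger_gap: 0.565
```

Request:
play_rows --pt "0.001 0 0.006 0" --pt "0.001 0 0.01 0" --pt "0.001 0 0.01 0"

```text
t: 16.15
tcp_pos: [0.5738, 0.2182, 0.0833]
tool_rot: [0.865, 0.079, -0.494, 0.046]
force: [-0.5, 0.1, -0.8]
finger_gap: 0.568
```

```bash
python3 st.py
```

```text
t 16.15 tcp [0.5738 0.2182 0.0833] x [ 0.499  0.091 -0.862] y [ 0.183 -0.983  0.002] z [-0.847 -0.159 -0.508] q [ 1.820e-01  6.190e-01  1.989e+00 -1.800e-01  1.000e-03  1.747e+00] F [-0.5  0.1 -0.8] gap 0.568
tilt 30.51 az 10.38 roll [-0.0102  0.0017  0.0915]
[-0.005, 0, 0.105] (array([-0.009 ,  0.0017, -0.0113]), np.float64(0.09657395723846207))
[0, 0, 0.095] (array([ 0.0021,  0.0017, -0.0106]), np.float64(0.09657395723846207))
[0, 0, 0.079] (array([ 0.0159,  0.0017, -0.0024]), np.float64(0.09657395723846207))
[0, 0, 0.077] (array([ 0.0177,  0.0017, -0.0014]), np.float64(0.09657395723846207))
```

Request:
play_rows --pt "0.003 0.001 -0.004 0" --pt "0.0065 0.0017 -0.008 0" --pt "0.0065 0.0017 -0.008 0" --pt "0.01 0.0017 -0.006 0" --pt "0.013 0.0017 -0.004 0" --pt "0.013 0.0017 -0.004 0"

```text
t: 16.75
tcp_pos: [0.5839, 0.2187, 0.0743]
tool_rot: [0.864, 0.079, -0.495, 0.047]
force: [-0.1, 0.9, -2.0]
finger_gap: 0.566
```

```bash
python3 st.py; python3 - <<'E'
from h import *
s=snapshot("side");cv2.imwrite("pics/s6.png",cv2.resize(s["image"][60:230,130:310],None,fx=4,fy=3.5,interpolation=cv2.INTER_CUBIC))
E
```

```text
t 16.75 tcp [0.5839 0.2187 0.0743] x [ 0.497  0.09  -0.863] y [ 0.183 -0.983  0.002] z [-0.848 -0.159 -0.506] q [1.790e-01 6.430e-01 1.968e+00 3.180e-01 1.000e-03 1.248e+00] F [-0.1  0.9 -2. ] gap 0.566
tilt 30.37 az 10.31 roll [-0.0002  0.0004  0.0825]
[-0.005, 0, 0.105] (array([-0.0218,  0.0004, -0.0072]), np.float64(0.09121052621759418))
[0, 0, 0.095] (array([-0.0107,  0.0004, -0.0064]), np.float64(0.09121052621759418))
[0, 0, 0.079] (array([0.0031, 0.0004, 0.0016]), np.float64(0.09121052621759418))
[0, 0, 0.077] (array([0.0048, 0.0004, 0.0027]), np.float64(0.09121052621759418))
```

View pics/s6.png

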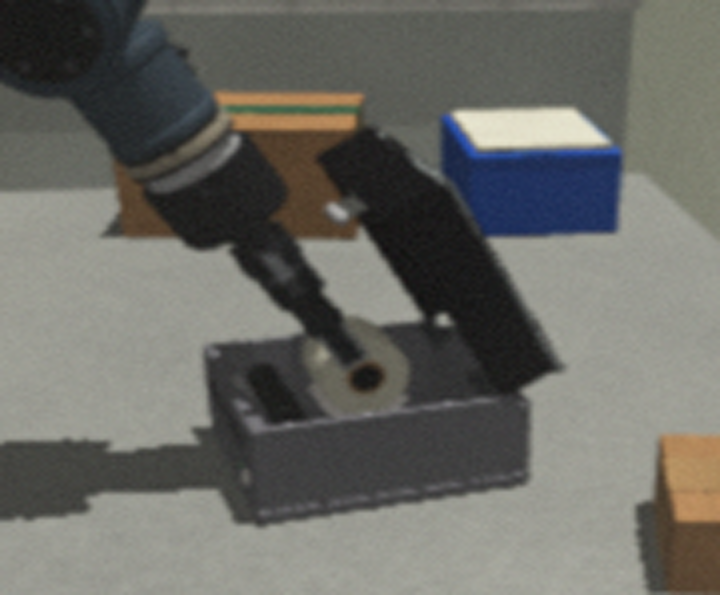

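The roll is over the rest (core at crop 367,377), 4 mm high, with clear space to the lid. Lowering onto the V.

Request:
play_rows --pt "0.002 0 0.001 0" --pt "0.003 0 0.002 0" --pt "0.004 0 0.003 0" --pt "0.005 0 0.003 0" --pt "0.005 0 0.003 0"

```text
t: 17.3
tcp_pos: [0.5854, 0.2192, 0.0705]
tool_rot: [0.863, 0.079, -0.496, 0.047]
force: [-0.3, 0.1, -1.3]
finger_gap: 0.567
```

```bash
python3 st.py
```

```text
t 17.3 tcp [0.5854 0.2192 0.0705] x [ 0.495  0.09  -0.864] y [ 0.183 -0.983  0.002] z [-0.85  -0.159 -0.503] q [1.800e-01 6.510e-01 1.963e+00 3.290e-01 1.000e-03 1.237e+00] F [-0.3  0.1 -1.3] gap 0.567
tilt 30.18 az 10.32 roll [0.0014 0.0006 0.0787]
[-0.005, 0, 0.105] (array([-0.0259,  0.0006, -0.0077]), np.float64(0.10906156913418386))
[0, 0, 0.095] (array([-0.0148,  0.0006, -0.0069]), np.float64(0.10906156913418386))
[0, 0, 0.079] (array([-0.0009,  0.0006,  0.0011]), np.float64(0.10906156913418386))
[0, 0, 0.077] (array([0.0008, 0.0005, 0.0021]), np.float64(0.10906156913418386))
```

Request:
play_rows --pt "0.001 0 0.002 0" --pt "0.002 0 0.003 0" --pt "0.002 0 0.004 0" --pt "0.002 0 0.004 0"

```text
t: 17.7
tcp_pos: [0.5854, 0.2192, 0.07]
tool_rot: [0.863, 0.079, -0.497, 0.047]
force: [-2.0, 0.6, 6.0]
finger_gap: 0.57
```

```bash
python3 st.py
```

```text
t 17.7 tcp [0.5854 0.2192 0.07  ] x [ 0.494  0.09  -0.865] y [ 0.183 -0.983  0.002] z [-0.85  -0.159 -0.503] q [0.18  0.652 1.963 0.334 0.    1.232] F [-2.   0.6  6. ] gap 0.57
tilt 30.17 az 10.3 roll [0.0014 0.0006 0.0782]
[-0.005, 0, 0.105] (array([-0.0264,  0.0007, -0.0079]), np.float64(0.11222651873970335))
[0, 0, 0.095] (array([-0.0152,  0.0007, -0.0072]), np.float64(0.11222651873970335))
[0, 0, 0.079] (array([-0.0014,  0.0006,  0.0008]), np.float64(0.11222651873970335))
[0, 0, 0.077] (array([0.0004, 0.0006, 0.0019]), np.float64(0.11222651873970335))
```

Contact: 6 N upward with the roll at rest height (0.0782). Releasing.

Request:
play_rows --pt "0 0 0 0" --pt "0 0 0 0" --pt "0 0 0 0" --pt "0 0 0 0" --pt "0 0 0 0" --pt "0 0 0 0" --claw 85

```text
t: 18.3
tcp_pos: [0.5854, 0.2192, 0.07]
tool_rot: [0.863, 0.079, -0.497, 0.047]
force: [0.0, 0.4, 0.2]
finger_gap: 0.849
```

```bash
python3 st.py; python3 - <<'E'
from h import *
s=snapshot("side");cv2.imwrite("pics/s7.png",cv2.resize(s["image"][60:230,130:310],None,fx=4,fy=3.5,interpolation=cv2.INTER_CUBIC))
s=snapshot("wrist");cv2.imwrite("pics/w7.png",s["image"])
E
```

```text
t 18.3 tcp [0.5854 0.2192 0.07  ] x [ 0.494  0.09  -0.865] y [ 0.183 -0.983  0.002] z [-0.85  -0.16  -0.502] q [1.800e-01 6.520e-01 1.963e+00 3.310e-01 1.000e-03 1.235e+00] F [0.  0.4 0.2] gap 0.849
tilt 30.14 az 10.32 roll [0.0014 0.0006 0.0782]
[-0.005, 0, 0.105] (array([-0.0264,  0.0006, -0.0079]), np.float64(0.1115055073610165))
[0, 0, 0.095] (array([-0.0153,  0.0006, -0.0072]), np.float64(0.1115055073610165))
[0, 0, 0.079] (array([-0.0014,  0.0006,  0.0008]), np.float64(0.1115055073610165))
[0, 0, 0.077] (array([0.0003, 0.0006, 0.0018]), np.float64(0.1115055073610165))
```

View pics/s7.png

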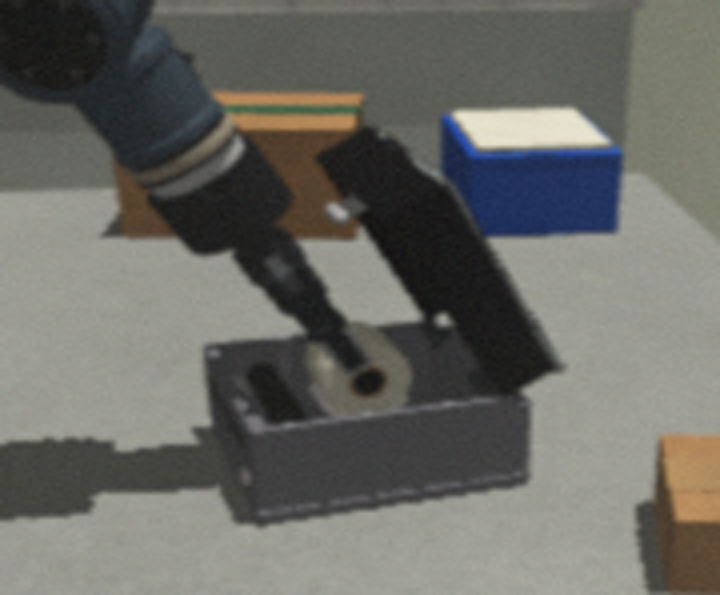

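View pics/w7.png

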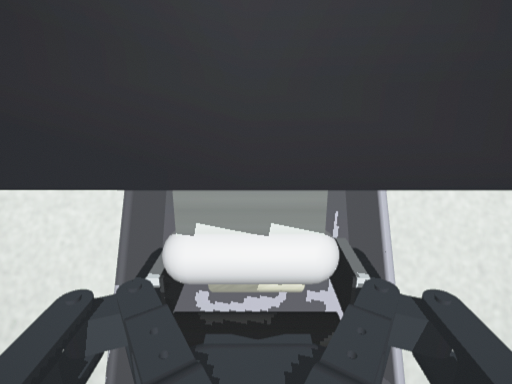

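The roll sits in the rest and the jaws are clear. Withdrawing straight back along the tool axis.

Request:
play_rows --pt "-0.01 0 0 0" --pt "-0.025 0 0 0" --pt "-0.045 0 0 0" --pt "-0.07 0 0 0" --pt "-0.1 0 0 0" --pt "-0.13 0 0 0" --pt "-0.155 0 0 0" --pt "-0.17 0 0 0" --pt "-0.17 0 0 0" --pt "-0.17 0 0 0"

```text
t: 19.4
tcp_pos: [0.5016, 0.2039, 0.2172]
tool_rot: [0.863, 0.079, -0.496, 0.047]
force: [0.1, -0.4, -0.2]
finger_gap: 0.848
```

```bash
python3 - <<'E'
from h import *
import pickle
st,R=show(); print("tcp printer",w2p(st["tcp_pos"]),"tilt",np.degrees(np.arccos(-R[2,0])))
s=snapshot("wrist");cv2.imwrite("pics/w8.png",s["image"])
Q=w2p(pts(s)); hsv=cv2.cvtColor(s["image"],cv2.COLOR_BGR2HSV)
m=((hsv[...,2]>110)&(abs(Q[...,0])<.045)&(abs(Q[...,1])<.04)&(Q[...,2]>.055)&(Q[...,2]<.125)).astype(np.uint8)
k,l,t_,ce=cv2.connectedComponentsWithStats(m); i=1+t_[1:,4].argmax(); q=Q[l==i]
print(t_[i],np.percentile(q,[0,1,99,100],axis=0).round(4))
A=np.c_[2*q[:,0],2*q[:,2],np.ones(len(q))]; x=np.linalg.lstsq(A,q[:,0]**2+q[:,2]**2,rcond=None)[0]; print("axis xz",x[:2],"r",np.sqrt(x[2]+x[0]**2+x[1]**2))
s=snapshot("side");cv2.imwrite("pics/s8.png",cv2.resize(s["image"][60:230,130:310],None,fx=4,fy=3.5,interpolation=cv2.INTER_CUBIC))
E
```

```text
t 19.4 tcp [0.5016 0.2039 0.2172] x [ 0.495  0.09  -0.864] y [ 0.183 -0.983  0.002] z [-0.85  -0.159 -0.503] q [1.790e-01 2.700e-01 2.040e+00 1.000e-03 3.050e-01 1.564e+00] F [ 0.1 -0.4 -0.2] gap 0.848
tcp printer [-0.07899597  0.00080381  0.21720871] tilt 30.188487220562486
[ 233  142   48   56 2597] [[-0.03   -0.0233  0.0556]
 [-0.0297 -0.0226  0.0573]
 [ 0.0258  0.0262  0.1083]
 [ 0.0264  0.0266  0.1093]]
axis xz [0.00021791 0.07557504] r 0.03150494301097825
```

View pics/s8.png

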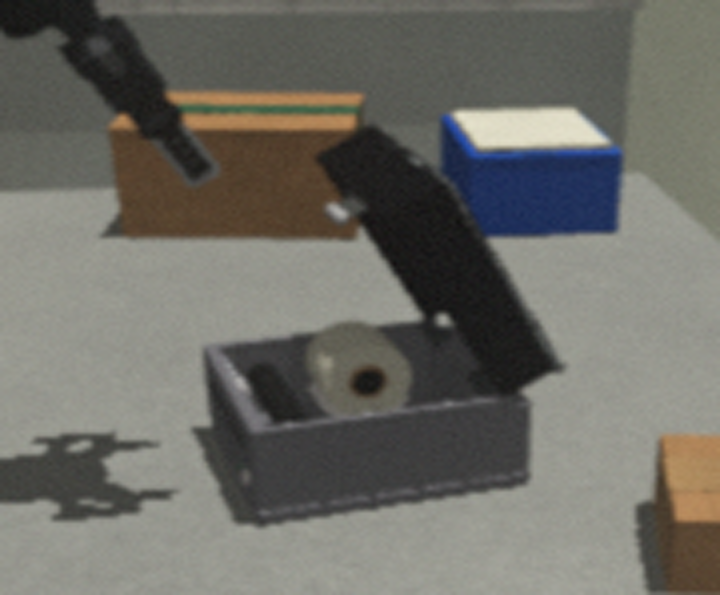

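View pics/w8.png

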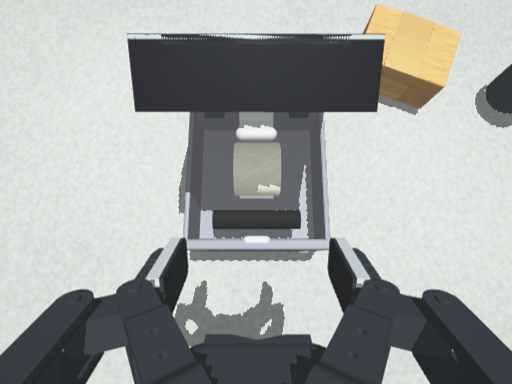

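The roll rests in the V, centred (measured x≈0, y≈+1.7 mm, top at 109 mm), and its side circle sits at crop (357,370). Next is the lid: plan the hook path about the hinge, with the shut fingertip's near corner on lid_edge.

```bash
cat > lid.py <<'E'
from h import *
def A(th,lx=-.148,lz=.048):
    return np.array([.070+lx*np.cos(th)+lz*np.sin(th),0,.080-lx*np.sin(th)+lz*np.cos(th)])
def lidrow(th,lx=-.148,lz=.048,st=None,p=None):
    st=st or manip.sense(); R=Ro.from_quat(st["tool_rot"]).as_matrix()
    w=p2w(A(th,lx,lz) if p is None else p)-.011*R[:,2]
    return row(w,None,st)[0], w
x=[0.0086,0.2857,0.5812,0.0043,0.392,0.1151,0.3217]
def ik(w,tilt):
    from scipy.optimize import fsolve
    r0,h,u,u2,f,f2,L=x; s,k=np.sin,np.cos; c=np.pi-np.radians(tilt); r=np.hypot(w[0],w[1])
    g=lambda v:[r0+u*s(v[0])+u2*k(v[0])+f*s(v[1])+f2*k(v[1])+L*s(c)-r, h+u*k(v[0])-u2*s(v[0])+f*k(v[1])-f2*s(v[1])+L*k(c)-w[2]]
    v=fsolve(g,[.4,2.3]); return np.array([v[0],v[1]-v[0],c-v[1]]).round(3)
E
python3 - <<'E'
from lid import *
for p in ([-.08,0,.34],[.0,0,.345]):
    d,w=lidrow(0,p=p); print(p,d,ik(w,30.2))
print("hook",lidrow(1.08,-.140,.066)[0], lidrow(1.08,-.140,.066)[1], A(1.08,-.14,.066))
for th in (1.08,.9,.7,.5,.3,.1,0): d,w=lidrow(th); print(th,d,A(th).round(3),ik(w,30.2))
E
```

```text
[-0.08, 0, 0.34] [-0.1076  0.001  -0.0723] [0.078 1.839 0.698]
[0.0, 0, 0.345] [-0.0718  0.0011 -0.144 ] [0.197 1.676 0.742]
hook [ 0.0549  0.0009 -0.1425] [0.64993783 0.23059331 0.24009348] [0.06222324 0.         0.23458176]
1.08 [ 0.0463  0.0009 -0.1248] [0.043 0.    0.233] [0.394 1.731 0.49 ]
0.9 [ 0.0392  0.0008 -0.0978] [0.016 0.    0.226] [0.371 1.8   0.443]
0.7 [ 0.0371  0.0008 -0.0668] [-0.012  0.     0.212] [0.36  1.877 0.378]
0.5 [ 0.0412  0.0007 -0.036 ] [-0.037  0.     0.193] [0.365 1.951 0.298]
0.3 [ 0.0513  0.0006 -0.0066] [-0.057  0.     0.17 ] [0.39  2.019 0.205]
0.1 [0.0671 0.0006 0.0201] [-0.072  0.     0.143] [0.436 2.077 0.102]
0 [0.0769 0.0005 0.0322] [-0.078  0.     0.128] [0.465 2.101 0.048]
```

Request:
play_rows --pt "-0.02 0 -0.013 0" --pt "-0.05 0 -0.033 0" --pt "-0.08 0 -0.053 0" --pt "-0.1 0 -0.067 0" --pt "-0.105 0 -0.085 0" --pt "-0.095 0 -0.105 0" --pt "-0.085 0.001 -0.125 0" --pt "-0.075 0.001 -0.14 0" --pt "-0.072 0.001 -0.144 0" --pt "-0.072 0.001 -0.144 0" --pt "-0.06 0.001 -0.144 0" --pt "-0.04 0.001 -0.144 0" --pt "-0.015 0.001 -0.144 0" --pt "0.01 0.001 -0.144 0" --pt "0.03 0.001 -0.143 0" --pt "0.045 0.001 -0.143 0" --pt "0.055 0.001 -0.143 0" --pt "0.055 0.001 -0.143 0" --pt "0.055 0.001 -0.143 0" --claw 0

```text
t: 21.4
tcp_pos: [0.6504, 0.2306, 0.2406]
tool_rot: [0.863, 0.079, -0.497, 0.047]
force: [-0.1, 0.2, 0.1]
finger_gap: 0.002
```

```bash
python3 - <<'E'
from lid import *
st,R=show(); print("cornerA",w2p(st["tcp_pos"]+.011*R[:,2]))
s=snapshot("side");cv2.imwrite("pics/s9.png",cv2.resize(s["image"][60:230,130:310],None,fx=4,fy=3.5,interpolation=cv2.INTER_CUBIC))
for th in (1.08,1.0,.92,.84,.76,.68,.6,.52,.44,.36,.28,.2,.14): print(th,lidrow(th,lz=.046)[0])
E
```

```text
t 21.4 tcp [0.6504 0.2306 0.2406] x [ 0.493  0.09  -0.865] y [ 0.183 -0.983  0.002] z [-0.85  -0.16  -0.501] q [1.790e-01 4.190e-01 1.676e+00 1.000e-03 5.210e-01 1.564e+00] F [-0.1  0.2  0.1] gap 0.002
cornerA [ 6.27171698e-02 -4.27512724e-05  2.35096920e-01]
1.08 [-0.0081 -0.0001  0.0207]
1.0 [-0.0117 -0.0001  0.0326]
0.92 [-0.0144 -0.0001  0.0447]
0.84 [-0.0161 -0.0001  0.057 ]
0.76 [-0.0168 -0.0001  0.0693]
0.68 [-0.0165 -0.0002  0.0817]
0.6 [-0.0152 -0.0002  0.0941]
0.52 [-0.013  -0.0002  0.1063]
0.44 [-0.0097 -0.0002  0.1182]
0.36 [-0.0056 -0.0003  0.1299]
0.28 [-0.0005 -0.0003  0.1412]
0.2 [ 0.0055 -0.0003  0.1521]
0.14 [ 0.0106 -0.0004  0.1599]
```

View pics/s9.png

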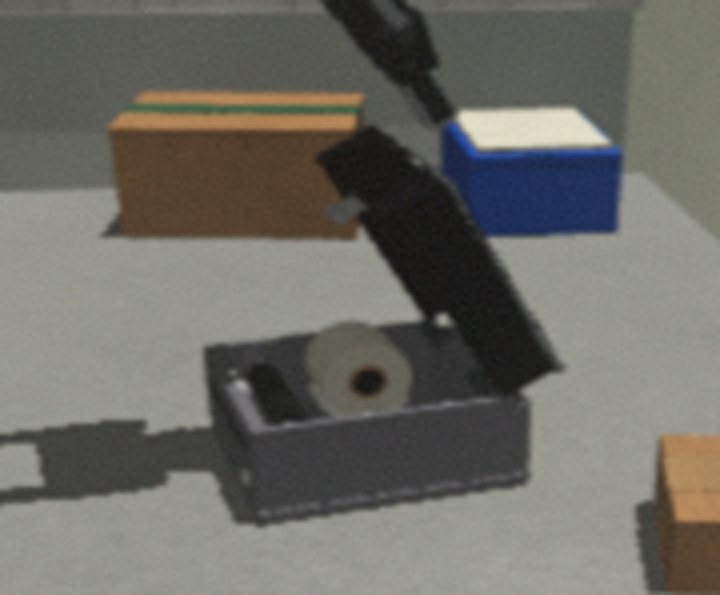

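The fingertip (crop 440,115) is behind the lid's top edge. Drawing the lid through its arc.

Request:
play_rows --pt "-0.003 0 0.007 0" --pt "-0.005 0 0.014 0" --pt "-0.008 0 0.021 0" --pt "-0.01 0 0.027 0" --pt "-0.012 0 0.033 0" --pt "-0.0145 0 0.045 0" --pt "-0.016 0 0.057 0" --pt "-0.017 0 0.069 0" --pt "-0.0165 0 0.082 0" --pt "-0.015 0 0.094 0" --pt "-0.013 0 0.106 0" --pt "-0.013 0 0.106 0"

```text
t: 22.65
tcp_pos: [0.5515, 0.2122, 0.1976]
tool_rot: [0.862, 0.079, -0.499, 0.047]
force: [-1.0, 0.2, 0.2]
finger_gap: -0.001
```

```bash
python3 - <<'E'
from lid import *
st,R=show(); print("cornerA",w2p(st["tcp_pos"]+.011*R[:,2]),A(.52))
s=snapshot("side");cv2.imwrite("pics/s10.png",cv2.resize(s["image"][60:230,130:310],None,fx=4,fy=3.5,interpolation=cv2.INTER_CUBIC))
for th in (.52,.44,.36,.28,.2,.14,.1): print(th,lidrow(th,lz=.046)[0])
E
```

```text
t 22.65 tcp [0.5515 0.2122 0.1976] x [ 0.49   0.089 -0.867] y [ 0.183 -0.983  0.002] z [-0.852 -0.16  -0.498] q [0.178 0.366 1.949 0.004 0.305 1.56 ] F [-1.   0.2  0.2] gap -0.001
cornerA [-3.79742941e-02 -1.14887688e-04  1.92147070e-01] [-0.03458699  0.          0.19519358]
0.52 [ 0.0001 -0.0002 -0.0007]
0.44 [ 0.0033 -0.0002  0.0113]
0.36 [ 0.0075 -0.0002  0.0229]
0.28 [ 0.0126 -0.0003  0.0342]
0.2 [ 0.0186 -0.0003  0.0451]
0.14 [ 0.0237 -0.0003  0.0529]
0.1 [ 0.0273 -0.0003  0.0579]
```

View pics/s10.png

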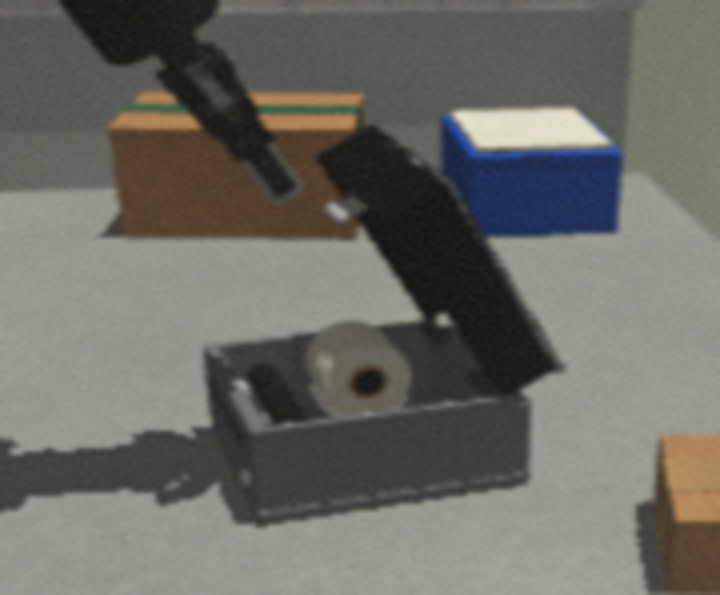

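The tip slipped over the edge: the lid sprang back open, and the finger at (285,185) is now in front of it. I'll go over again and hook deeper.

```bash
python3 - <<'E'
from lid import *
for p in ([-.045,0,.30],[-.03,0,.35],[0,0,.355]): print(p,lidrow(0,p=p)[0])
for lx,lz in((-.12,.066),): print(A(1.08,lx,lz),lidrow(1.08,lx,lz)[0])
E
```

```text
[-0.045, 0, 0.3] [-0.0968  0.0001 -0.0459]
[-0.03, 0, 0.35] [-0.1326  0.0002 -0.084 ]
[0, 0, 0.355] [-0.1219  0.0002 -0.1124]
[0.07164981 0.         0.21694261] [ 0.0335 -0.     -0.1053]
```

Request:
play_rows --pt "-0.03 0 -0.012 0" --pt "-0.065 0 -0.03 0" --pt "-0.097 0 -0.046 0" --pt "-0.12 0 -0.065 0" --pt "-0.133 0 -0.084 0" --pt "-0.128 0 -0.1 0" --pt "-0.122 0 -0.113 0" --pt "-0.122 0 -0.113 0" --pt "-0.1 0 -0.112 0" --pt "-0.07 0 -0.111 0" --pt "-0.04 0 -0.109 0" --pt "-0.01 0 -0.107 0" --pt "0.015 0 -0.106 0" --pt "0.033 0 -0.105 0" --pt "0.033 0 -0.105 0" --pt "0.033 0 -0.105 0"

```text
t: 24.3
tcp_pos: [0.6583, 0.2322, 0.2227]
tool_rot: [0.863, 0.079, -0.498, 0.047]
force: [-0.1, -0.9, -0.5]
finger_gap: -0.003
```

```bash
python3 - <<'E'
from lid import *
st,R=show(); print("cornerA",w2p(st["tcp_pos"]+.011*R[:,2]))
for th in (1.08,1.0,.92,.84,.76,.68,.6,.52,.44,.36,.28,.2,.14): print(th,lidrow(th,-.122,.038)[0])
E
```

```text
t 24.3 tcp [0.6583 0.2322 0.2227] x [ 0.492  0.09  -0.866] y [ 0.183 -0.983  0.002] z [-0.851 -0.16  -0.5  ] q [1.790e-01 4.540e-01 1.675e+00 1.000e-03 4.890e-01 1.564e+00] F [-0.1 -0.9 -0.5] gap -0.003
cornerA [7.07739447e-02 1.48655100e-05 2.17172387e-01]
1.08 [-0.0023 -0.      0.0273]
1.0 [-0.0053 -0.0001  0.0371]
0.92 [-0.0074 -0.0001  0.047 ]
0.84 [-0.0088 -0.0001  0.0572]
0.76 [-0.0094 -0.0001  0.0674]
0.68 [-0.0091 -0.0001  0.0776]
0.6 [-0.0081 -0.0001  0.0877]
0.52 [-0.0062 -0.0002  0.0978]
0.44 [-0.0035 -0.0002  0.1077]
0.36 [-1.000e-04 -2.000e-04  1.173e-01]
0.28 [ 0.0042 -0.0002  0.1266]
0.2 [ 0.0091 -0.0003  0.1355]
0.14 [ 0.0133 -0.0003  0.142 ]
```

Request:
play_rows --pt "-0.001 0 0.01 0" --pt "-0.002 0 0.019 0" --pt "-0.002 0 0.027 0" --pt "-0.004 0 0.037 0" --pt "-0.006 0 0.047 0" --pt "-0.008 0 0.057 0" --pt "-0.009 0 0.067 0" --pt "-0.009 0 0.067 0"

```text
t: 25.1
tcp_pos: [0.5941, 0.2202, 0.1952]
tool_rot: [0.861, 0.079, -0.5, 0.047]
force: [0.7, 0.5, 1.2]
finger_gap: 0.0
```

```bash
python3 - <<'E'
from lid import *
st,R=show(); print("cornerA",w2p(st["tcp_pos"]+.011*R[:,2]))
s=snapshot("side");cv2.imwrite("pics/s11.png",cv2.resize(s["image"][60:230,130:310],None,fx=4,fy=3.5,interpolation=cv2.INTER_CUBIC))
for th in (.68,.6,.52,.44,.36,.28,.2,.14): print(th,lidrow(th,-.122,.038)[0],lidrow(th,-.130,.040)[0])
E
```

```text
t 25.1 tcp [0.5941 0.2202 0.1952] x [ 0.488  0.089 -0.868] y [ 0.183 -0.983  0.002] z [-0.853 -0.16  -0.496] q [0.178 0.419 1.851 0.003 0.353 1.562] F [0.7 0.5 1.2] gap 0.0
cornerA [5.36740409e-03 7.06176187e-06 1.89760246e-01]
0.68 [-0.0001 -0.      0.0089] [-0.0083 -0.      0.0099]
0.6 [ 0.001  -0.      0.0191] [-0.0071 -0.      0.0207]
0.52 [ 0.0029 -0.0001  0.0291] [-0.0051 -0.0001  0.0314]
0.44 [ 0.0056 -0.0001  0.039 ] [-0.0022 -0.0001  0.0419]
0.36 [ 0.009  -0.0001  0.0486] [ 0.0016 -0.0001  0.0521]
0.28 [ 0.0133 -0.0001  0.0579] [ 0.0061 -0.0001  0.062 ]
0.2 [ 0.0182 -0.0002  0.0668] [ 0.0114 -0.0002  0.0715]
0.14 [ 0.0224 -0.0002  0.0732] [ 0.0159 -0.0002  0.0783]
```

View pics/s11.png

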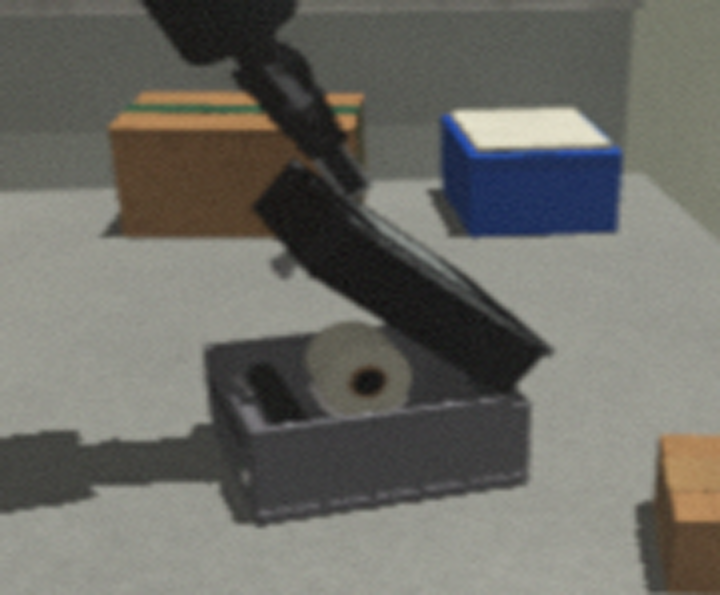

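The lid is following: the finger at (355,185) lies behind its edge and the lid is at roughly 0.75 rad. Continuing.

Request:
play_rows --pt "0 0 0.009 0" --pt "0.001 0 0.019 0" --pt "0.002 0 0.029 0" --pt "0.004 0 0.039 0" --pt "0.007 0 0.049 0" --pt "0.011 0 0.058 0" --pt "0.015 0 0.067 0" --pt "0.015 0 0.067 0"

```text
t: 25.95
tcp_pos: [0.5428, 0.2106, 0.1475]
tool_rot: [0.86, 0.079, -0.501, 0.047]
force: [0.6, 0.3, 1.6]
finger_gap: 0.0
```

```bash
python3 - <<'E'
from lid import *
st,R=show(); print("cornerA",w2p(st["tcp_pos"]+.011*R[:,2]), "tilt",np.degrees(np.arccos(-R[2,0])))
s=snapshot("side");cv2.imwrite("pics/s12.png",cv2.resize(s["image"][60:230,130:310],None,fx=4,fy=3.5,interpolation=cv2.INTER_CUBIC))
for th in (.28,.2,.16,.12): print(th,lidrow(th,-.130,.042)[0],lidrow(th,-.14,.044)[0])
E
```

```text
t 25.95 tcp [0.5428 0.2106 0.1475] x [ 0.485  0.089 -0.87 ] y [ 0.183 -0.983  0.002] z [-0.855 -0.161 -0.493] q [0.177 0.456 2.012 0.01  0.158 1.554] F [0.6 0.3 1.6] gap 0.0
cornerA [-4.67757959e-02 -1.25156551e-04  1.42056894e-01] tilt 29.55396667861605
0.28 [-0.0105 -0.0001 -0.0086] [-0.0191 -0.0001 -0.0031]
0.2 [-0.0053 -0.0001  0.001 ] [-0.0133 -0.0001  0.0072]
0.16 [-0.0024 -0.0002  0.0056] [-0.0102 -0.0002  0.0121]
0.12 [ 0.0007 -0.0002  0.0101] [-0.0068 -0.0002  0.017 ]
```

View pics/s12.png

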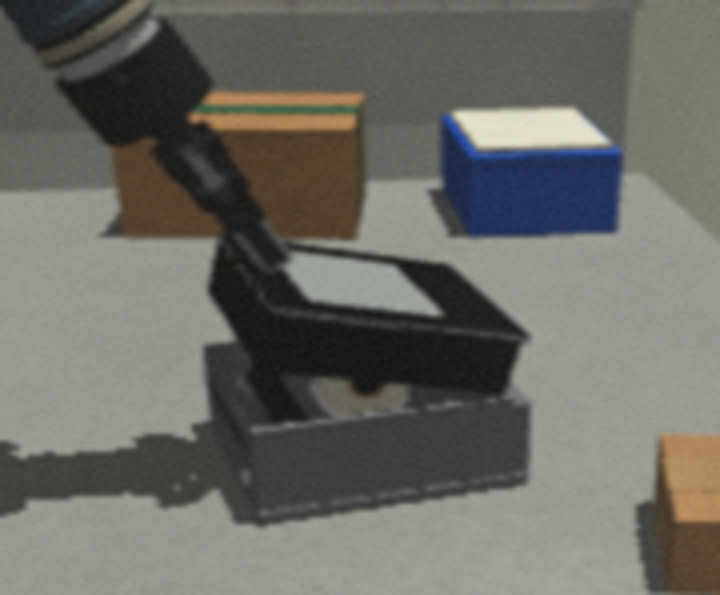

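Request:
play_rows --pt "-0.003 0 0.004 0" --pt "-0.006 0 0.008 0" --pt "-0.008 0 0.011 0" --pt "-0.006 0 0.014 0" --pt "-0.005 0 0.016 0" --pt "-0.005 0 0.016 0"

```text
t: 26.6
tcp_pos: [0.5273, 0.2077, 0.1443]
tool_rot: [0.861, 0.079, -0.501, 0.047]
force: [-1.1, -0.5, 1.5]
finger_gap: -0.003
```

```bash
python3 - <<'E'
from lid import *
st,R=show(); a=w2p(st["tcp_pos"]+.011*R[:,2]);print("cornerA",a, "tilt",np.degrees(np.arccos(-R[2,0])))
s=snapshot("side");cv2.imwrite("pics/s13.png",cv2.resize(s["image"][60:230,130:310],None,fx=4,fy=3.5,interpolation=cv2.INTER_CUBIC))
for th in (.1,.06,.03,.0): print(th,lidrow(th,-.138,.046)[0])
print("down 1mm",R.T@[0,0,-.001])
E
```

```text
t 26.6 tcp [0.5273 0.2077 0.1443] x [ 0.486  0.089 -0.869] y [ 0.183 -0.983  0.002] z [-0.854 -0.16  -0.494] q [0.177 0.45  2.051 0.014 0.124 1.55 ] F [-1.1 -0.5  1.5] gap -0.003
cornerA [-0.06255506 -0.00015693  0.13887403] tilt 29.60699397172607
0.1 [-0.0007 -0.0002  0.0001]
0.06 [ 0.0029 -0.0002  0.0047]
0.03 [ 0.0056 -0.0002  0.0081]
0.0 [ 0.0085 -0.0002  0.0114]
down 1mm [ 8.69434629e-04 -2.18435180e-06  4.94043171e-04]
```

View pics/s13.png

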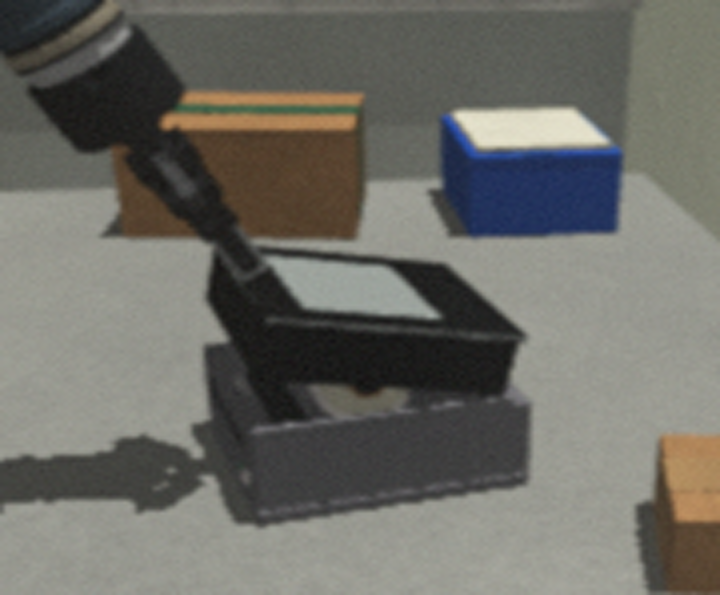

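The tip is on the front frame of the lid (crop 250,272) and the lid is nearly down. Now pressing straight down in small steps.

Request:
play_rows --pt "0.0017 0 0.001 0" --pt "0.0035 0 0.002 0" --pt "0.005 0 0.003 0" --pt "0.006 0 0.0035 0" --pt "0.007 0 0.004 0"

```text
t: 27.15
tcp_pos: [0.5275, 0.2077, 0.1362]
tool_rot: [0.861, 0.079, -0.501, 0.047]
force: [-0.1, -0.1, 2.0]
finger_gap: -0.002
```

```bash
cat > p.py <<'E'
from lid import *
st,R=show(); a=w2p(st["tcp_pos"]+.011*R[:,2]);print("cornerA",a, "tilt",np.degrees(np.arccos(-R[2,0])))
E
python3 p.py
```

```text
t 27.15 tcp [0.5275 0.2077 0.1362] x [ 0.486  0.089 -0.869] y [ 0.183 -0.983  0.002] z [-0.854 -0.16  -0.494] q [0.177 0.468 2.058 0.017 0.099 1.546] F [-0.1 -0.1  2. ] gap -0.002
cornerA [-0.06237303 -0.00020088  0.130736  ] tilt 29.612884509230145
```

Request:
play_rows --pt "0.001 0 0.0005 0" --pt "0.002 0 0.001 0" --pt "0.003 0 0.0015 0" --pt "0.004 0 0.002 0"

```text
t: 27.55
tcp_pos: [0.5277, 0.2077, 0.1316]
tool_rot: [0.861, 0.079, -0.501, 0.047]
force: [-1.2, -0.1, 1.8]
finger_gap: 0.002
```

```bash
python3 p.py
```

```text
t 27.55 tcp [0.5277 0.2077 0.1316] x [ 0.486  0.089 -0.869] y [ 0.183 -0.983  0.002] z [-0.854 -0.16  -0.494] q [0.177 0.478 2.061 0.02  0.085 1.543] F [-1.2 -0.1  1.8] gap 0.002
cornerA [-0.06214659 -0.00022115  0.12617923] tilt 29.610409942481148
```

Request:
play_rows --pt "0.001 0 0.0005 0" --pt "0.002 0 0.001 0" --pt "0.003 0 0.0015 0" --pt "0.003 0 0.0015 0"

```text
t: 27.95
tcp_pos: [0.5278, 0.2078, 0.1285]
tool_rot: [0.861, 0.079, -0.501, 0.047]
force: [-2.3, -1.4, 4.0]
finger_gap: -0.003
```

```bash
python3 p.py; python3 - <<'E'
from h import *
s=snapshot("side");cv2.imwrite("pics/s14.png",cv2.resize(s["image"][60:230,130:310],None,fx=4,fy=3.5,interpolation=cv2.INTER_CUBIC))
E
```

```text
t 27.95 tcp [0.5278 0.2078 0.1285] x [ 0.486  0.089 -0.869] y [ 0.183 -0.983  0.002] z [-0.854 -0.16  -0.495] q [0.177 0.486 2.064 0.023 0.075 1.541] F [-2.3 -1.4  4. ] gap -0.003
cornerA [-0.06204538 -0.00018132  0.12304702] tilt 29.638758931276136
```

View pics/s14.png

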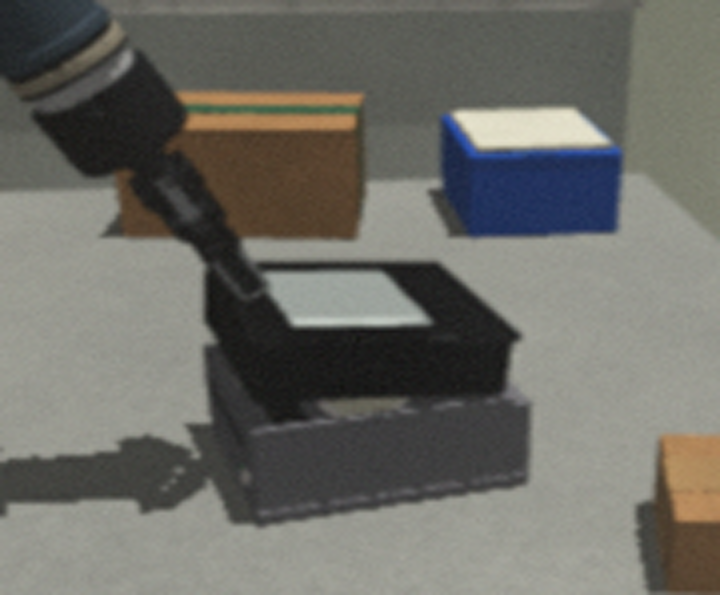

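```bash
cat > lidang.py <<'E'
from lid import *
for n in("top","side"):
    s=snapshot(n); Q=w2p(pts(s))
    g=s["image"].max(-1)
    m=(g<60)&(abs(Q[...,1])<.078)&(Q[...,0]>-.1)&(Q[...,0]<.08)&(Q[...,2]>.11)&(Q[...,2]<.2)
    # top-face: fit plane robustly z = a x + b y + c
    q=Q[m]; w=np.ones(len(q),bool)
    for _ in range(6):
        c=np.linalg.lstsq(np.c_[q[w,:2],np.ones(w.sum())],q[w,2],rcond=None)[0]; r=q[:,2]-np.c_[q[:,:2],np.ones(len(q))]@c; w=abs(r)<max(.003,.6*np.std(r[w]))
    print(n,len(q),w.sum(),"lid angle",-np.arctan(c[0]).round(4),"roll",c[1].round(4),"z at x=-.078",(c[2]-.078*c[0]).round(4),"z at .05",(c[2]+.05*c[0]).round(4), "x min",q[w,0].min().round(3))
E
python3 lidang.py
```

```text
top 2529 2238 lid angle 0.1115 roll 0.0008 z at x=-.078 0.1449 z at .05 0.1306 x min -0.082
side 1125 648 lid angle 0.1123 roll 0.0024 z at x=-.078 0.1444 z at .05 0.1299 x min -0.083
```

```bash
python3 - <<'E'
from h import *
s=snapshot("top");cv2.imwrite("pics/t14.png",cv2.resize(s["image"][150:290,90:240],None,fx=4,fy=4,interpolation=cv2.INTER_CUBIC))
s=snapshot("wrist");cv2.imwrite("pics/w14.png",s["image"])
E
```

```text
(no output)
```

View pics/t14.png

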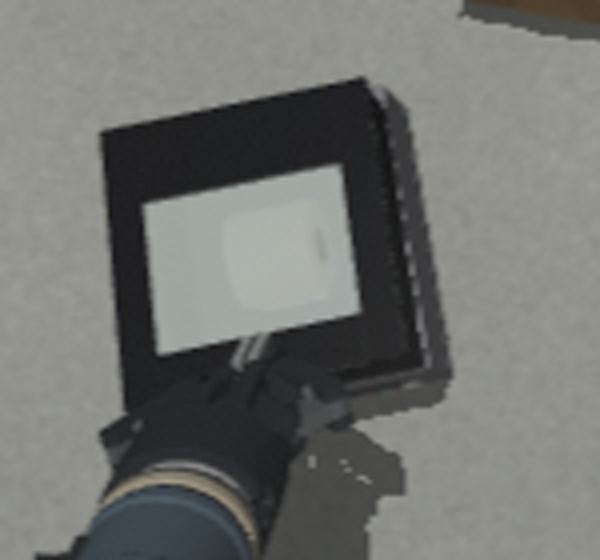

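View pics/w14.png

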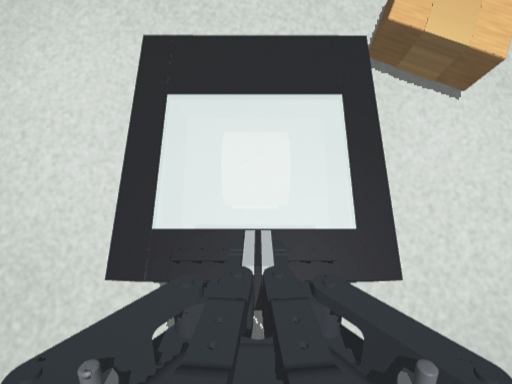

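```bash
python3 - <<'E'
from h import *
s=snapshot("wrist"); Q=w2p(pts(s))
for p in [(200,222),(200,226),(200,234),(200,270),(200,278)]: print(p,Q[p[1],p[0]].round(4))
print("tool col"); 
for v in range(224,300,5): print(v,Q[v,250].round(4),Q[v,266].round(4),Q[v,258].round(4))
st=manip.sense(); print(w2p(st["tcp_pos"]))
E
```

```text
(200, 222) [-0.0508  0.0328  0.1422]
(200, 226) [-0.053   0.033   0.1408]
(200, 234) [-0.0576  0.0324  0.1432]
(200, 270) [-0.077   0.0313  0.1442]
(200, 278) [-0.077   0.022   0.1938]
tool col
224 [-0.0519  0.0044  0.1421] [-0.0518 -0.0047  0.1412] [-5.180e-02 -1.000e-04  1.408e-01]
229 [-0.0548  0.0044  0.1424] [-0.0547 -0.0047  0.1416] [-5.470e-02 -1.000e-04  1.418e-01]
234 [-0.0586  0.004   0.1605] [-0.0586 -0.0041  0.1601] [-0.0586 -0.      0.1607]
239 [-0.0613  0.0038  0.1653] [-0.0613 -0.0039  0.165 ] [-0.0613 -0.      0.1658]
244 [-0.0638  0.0037  0.1698] [-0.0638 -0.0038  0.169 ] [-0.0638 -0.      0.1693]
249 [-0.0661  0.0037  0.1725] [-0.0661 -0.0036  0.1741] [-0.0661  0.      0.1737]
254 [-0.0683  0.0035  0.1767] [-0.0683 -0.0035  0.1771] [-0.0683  0.      0.1772]
259 [-0.0703  0.0034  0.1816] [-0.0703 -0.0034  0.181 ] [-0.0703  0.      0.1813]
264 [-0.0723  0.0034  0.1838] [-0.0723 -0.0033  0.1832] [-7.220e-02  1.000e-04  1.851e-01]
269 [-0.074   0.0032  0.1897] [-0.074  -0.0031  0.1895] [-0.0743  0.      0.1842]
274 [-0.0756  0.0031  0.1934] [-0.0757 -0.003   0.1913] [-0.0764  0.      0.1821]
279 [-0.0772  0.0031  0.1955] [-0.0772 -0.0029  0.1953] [-0.0784  0.      0.1818]
284 [-0.0788  0.003   0.1976] [-0.0787 -0.0028  0.1983] [-0.0805  0.      0.1814]
289 [-0.0804  0.003   0.199 ] [-0.0802 -0.0027  0.1999] [-0.0826  0.      0.1802]
294 [-0.0822  0.003   0.1976] [-0.0818 -0.0027  0.2011] [-0.0848  0.      0.1786]
299 [-0.085   0.0031  0.1906] [-0.0835 -0.0027  0.2007] [-0.0872  0.      0.1755]
[-0.05247895 -0.00016265  0.12846819]
```

By depth, the actual shut fingertip ends about 25 mm short of the TCP. It is therefore touching the lid about 8 mm from its front edge, the right spot, with the lid at 0.11 rad where the catch begins. Pressing on straight down.

Request:
play_rows --pt "0.001 0 0.0005 0" --pt "0.002 0 0.001 0" --pt "0.003 0 0.0017 0" --pt "0.004 0 0.0022 0"

```text
t: 28.65
tcp_pos: [0.5274, 0.2078, 0.1243]
tool_rot: [0.861, 0.079, -0.501, 0.047]
force: [-3.9, -0.5, 6.5]
finger_gap: -0.002
```

Request:
play_rows --pt "0.001 0 0.0005 0" --pt "0.002 0 0.001 0" --pt "0.003 0 0.0017 0" --pt "0.003 0 0.0017 0"

```text
t: 29.05
tcp_pos: [0.5273, 0.2077, 0.1205]
tool_rot: [0.861, 0.079, -0.501, 0.047]
force: [-1.6, -0.4, 1.7]
finger_gap: -0.002
```

```bash
python3 p.py; python3 lidang.py
```

```text
t 29.05 tcp [0.5273 0.2077 0.1205] x [ 0.486  0.089 -0.87 ] y [ 0.184 -0.983  0.002] z [-0.855 -0.161 -0.494] q [0.177 0.503 2.07  0.034 0.051 1.529] F [-1.6 -0.4  1.7] gap -0.002
cornerA [-0.06257091 -0.0001222   0.11504161] tilt 29.598324199213362
top 2592 2316 lid angle 0.0555 roll -0.0002 z at x=-.078 0.1364 z at .05 0.1292 x min -0.085
side 1057 669 lid angle 0.0571 roll 0.0005 z at x=-.078 0.1358 z at .05 0.1285 x min -0.086
```

Past the catch peak (force fell back, lid at 0.056). Pressing the remaining ~8 mm.

Request:
play_rows --pt "0.001 0 0.0005 0" --pt "0.002 0 0.001 0" --pt "0.003 0 0.0017 0" --pt "0.004 0 0.0022 0"

```text
t: 29.55
tcp_pos: [0.5277, 0.2078, 0.1158]
tool_rot: [0.861, 0.079, -0.501, 0.047]
force: [0.0, -0.7, 0.2]
finger_gap: 0.001
```

Request:
play_rows --pt "0.001 0 0.0005 0" --pt "0.002 0 0.001 0" --pt "0.003 0 0.0017 0" --pt "0.003 0 0.0017 0"

```text
t: 29.95
tcp_pos: [0.5277, 0.2077, 0.1125]
tool_rot: [0.861, 0.079, -0.5, 0.047]
force: [-1.2, -0.2, 2.8]
finger_gap: 0.002
```

```bash
python3 p.py; python3 lidang.py
```

```text
t 29.95 tcp [0.5277 0.2077 0.1125] x [ 0.487  0.089 -0.869] y [ 0.183 -0.983  0.002] z [-0.854 -0.16  -0.495] q [0.177 0.522 2.075 0.066 0.027 1.498] F [-1.2 -0.2  2.8] gap 0.002
cornerA [-0.06216583 -0.00020124  0.10703507] tilt 29.639885796890926
top 2641 2297 lid angle -0.0012 roll -0.0005 z at x=-.078 0.128 z at .05 0.1281 x min -0.088
side 1038 723 lid angle 0.0011 roll 0.0008 z at x=-.078 0.1275 z at .05 0.1273 x min -0.088
```

Lid angle ≈ 0 and its top is 128 mm high: shut. One firm press to about 10 N, then retreat.

Request:
play_rows --pt "0.001 0 0.0005 0" --pt "0.0015 0 0.001 0" --pt "0.0015 0 0.001 0"

```text
t: 30.35
tcp_pos: [0.5276, 0.2078, 0.1117]
tool_rot: [0.861, 0.079, -0.5, 0.047]
force: [-5.0, -0.7, 11.2]
finger_gap: -0.003
```

Request:
play_rows --pt "-0.01 0 0 0" --pt "-0.03 0 0 0" --pt "-0.06 0 0 0" --pt "-0.09 0 0 0" --pt "-0.12 0 0 0" --pt "-0.14 0 0 0" --pt "-0.15 0 0 0" --pt "-0.15 0 0 0" --pt "-0.15 0 0 0" --pt "-0.15 0 0 0"

```text
t: 31.35
tcp_pos: [0.4544, 0.1943, 0.2408]
tool_rot: [0.861, 0.079, -0.501, 0.047]
force: [-0.4, -0.2, 0.3]
finger_gap: -0.0
```

```bash
python3 p.py; python3 lidang.py; python3 - <<'E'
from h import *
for n in("side","top","wrist"):
    s=snapshot(n);cv2.imwrite(f"pics/{n}20.png",s["image"])
E
```

```text
t 31.35 tcp [0.4544 0.1943 0.2408] x [ 0.486  0.089 -0.869] y [ 0.183 -0.983  0.002] z [-0.854 -0.16  -0.494] q [0.176 0.16  2.099 0.006 0.366 1.557] F [-0.4 -0.2  0.3] gap -0.0
cornerA [-1.36674248e-01 -5.24856424e-05  2.35356033e-01] tilt 29.627326776610854
top 2815 2660 lid angle 0.0033 roll 0.0 z at x=-.078 0.1285 z at .05 0.1281 x min -0.088
side 975 790 lid angle 0.005 roll 0.0022 z at x=-.078 0.1281 z at .05 0.1275 x min -0.088
```

View pics/side20.png

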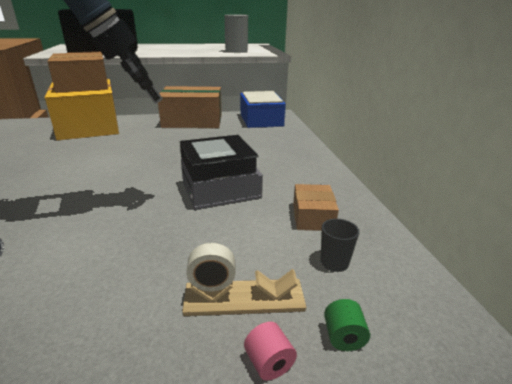

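View pics/wrist20.png

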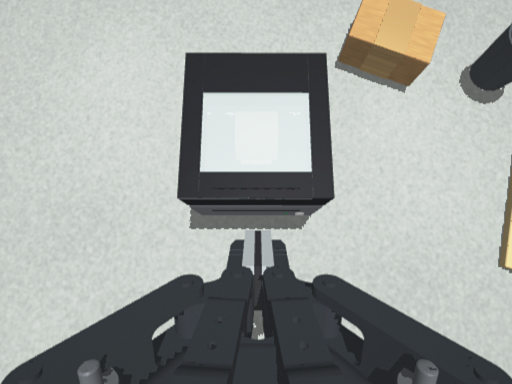

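The lid stays shut with the arm clear (side view (218,165)). The roll shows centred under the window (wrist view (257,138)), and the tape roll, carton and pot are in place. Handing in.

```bash
python3 -c "
from h import *
print(manip.sign_off())"
```

```text
the job is handed in; nothing more can be done
None
```

The label roll is in the printer's V rest, the lid is shut and latched by itself, and the job is handed in at about 31 s on the robot's clock.

**Placing:** I gripped the roll by its flat ends with the tool vertical. Rows cannot command a tilt, so I pushed the arm against its reach limit until the tool tilted, about 30° when the roll went down. I lowered it until about 6 N of contact showed, and only then released it. Measured in the rest, it was at x ≈ 0 and y ≈ +1.7 mm, with its top 109 mm high against 108 mm expected. The sideways offset is about the size of the calibration error.

**Closing the lid:** The first attempt slipped off and the lid sprang back open; nothing else was touched. A deeper hook drew it down, and I pressed through the catch at its front edge. The largest force I read was about 12 N, in a final press after it had snapped shut.

**Last checks:**
- One second after the arm withdrew, the lid measured 0.003 rad (top camera) and 0.005 rad (side camera), with its front about 128 mm high.
- The roll shows centred through the lid window.
- In the final side view the tape roll, carton, pen pot and both coloured rolls look unmoved.

**Disagreement:** By the wrist camera's depth, the shut fingertips end about 25 mm short of the stated TCP. I pressed by measured lid angle and force instead, so this did not affect the result.

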